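Refit a cart wheel on its stub axle under the mudguard

TASK

Refit the cart wheel on the bare stub axle of the bracket, under the mudguard: slide on the spacer tube first, then the wheel, then the thick washer, each pushed along until it sits against the part before it, and close the end with the push-on cap, pushed home against the washer. Leave all four on the axle, and do not knock over the oil can.

Things in the scene. Friction and masses are not known exactly. Their poses are not given: they have to be found in the camera images.
- axle_root (a point): Root of the stub axle: on its centre line, at the face of the fixed collar (36 mm across). y runs along the level axle to the free end, x level and away from the robot, z up. Axle 20 mm in diameter, 156 mm from here to the free end (last 8 mm taper to 11 mm), 120 mm above the table. Parts fitted home have their centres at y = 28 (spacer), 88 (wheel), 126 (washer), 151 mm (cap).
- axle_bracket: Fixed green bracket that carries the axle: base plate 120 x 90 x 8 mm, a leg 40 mm square whose rounded top ends 20 mm above the axle's centre line; leg from y = -8 to -48 mm of axle_root. Two stays run from the leg to the mudguard on the +x side. Origin under the leg on the table, axes as axle_root.
- guard_edge (a point): Middle of the front edge of the bracket's sheet mudguard: 95 mm above the axle, 24 mm behind it (+x), 88 mm along it. The guard curves from here back and down over the +x side (inner radius 98 mm about the axle) and is 84 mm wide along the axle. The side towards the robot is open: bring the gripper in from above and -x, leaning 36 to 45 degrees from vertical; upright it strikes the guard.
- parts_block: Fixed wooden block with a groove along its y axis that holds tube, washer and cap, bores level along the groove, 70 mm apart, in any order. Block 38 mm wide (narrower than the parts, so fingers reach down outside it), 218 mm long, 52 mm high, end stops 68 mm high, on a board 75 mm wide and 12 mm thick. Origin: centre of its underside.
- spacer_tube: Plain steel tube, 44 mm outside, 56 mm long, bore 23 mm; 0.25 kg. Origin at its centre, y along the bore; either end first. Lies in the parts block, its centre 71 mm above the table.
- thrust_washer: Thick dark steel washer, 64 mm outside, 12 mm thick, bore 23 mm. Origin at its centre, y along the bore; either face first. Stands on edge in the parts block, centre 82 mm above the table.
- end_cap: Black domed axle cap, 52 mm outside, 38 mm long, closed at one end; blind bore 23 mm wide, 27 mm deep. Origin on its axis, 19 mm from the open mouth; y points from the mouth to the dome, so fitted its y points like axle_root's y. Lies on its side in the parts block, centre 76 mm above the table. Slides on without a snap.
- cart_wheel: Cart wheel: rubber tyre 130 mm in diameter, 38 mm wide, flat sides; steel hub 40 mm in diameter, 64 mm long, standing out 13 mm each side; bore 23 mm; 0.6 kg. Origin at its centre, y along the bore; either side first. Stands upright, bore level, in a fixed wooden chock 94 x 64 mm, 34 mm high; wheel centre 93 mm above the table. Can be pinched across the tyre.
- oil_can: Red pump oil can with a thin spout, 73 x 89 x 217 mm, standing on the table between bracket and parts block, farther back; origin at the centre of its underside, z up.
Not all that is in view belongs to the job. There is more than one size of the thrust_washer; the one meant has the size given above.

How it is judged:
On the way, in this order (a step that is already met when the one before it is completed fails the run):
1. the spacer tube is on the axle, home against the collar (y of spacer_tube in the frame of axle_root between 0.024 and 0.032 m and x of spacer_tube in the frame of axle_root between -0.005 and 0.005 m and z of spacer_tube in the frame of axle_root between -0.005 and 0.005 m), for 0.2 s.
2. the wheel is on the axle, its hub against the spacer tube (y of cart_wheel in the frame of axle_root between 0.083 and 0.093 m and x of cart_wheel in the frame of axle_root between -0.005 and 0.005 m and z of cart_wheel in the frame of axle_root between -0.005 and 0.005 m), for 0.2 s.
3. the washer is on the axle, against the wheel's hub (y of thrust_washer in the frame of axle_root between 0.12 and 0.132 m and x of thrust_washer in the frame of axle_root between -0.005 and 0.005 m and z of thrust_washer in the frame of axle_root between -0.005 and 0.005 m), for 0.2 s.
4. the cap is on the axle's end, home against the washer (y of end_cap in the frame of axle_root between 0.144 and 0.158 m and x of end_cap in the frame of axle_root between -0.005 and 0.005 m and z of end_cap in the frame of axle_root between -0.005 and 0.005 m), for 0.2 s.
At the end, for the whole second after the job is handed in: All four are on the axle and at rest, centres within 5 mm of its centre line, in the order collar, spacer tube, wheel, washer, cap: the tube within 4 mm of home, the wheel within 5, the washer within 6 and the cap (mouth towards the washer) within 7 mm; the oil can stands upright (all of step 1 and all of step 2 and all of step 3 and all of step 4 and linear speed of each of spacer_tube, cart_wheel, thrust_washer, end_cap below 0.02 m/s and angle between oil_can's own z axis and vertical below 0.3 rad); the robot touches nothing.
It fails at once if the oil can is knocked over (angle between oil_can's own z axis and vertical above 0.5 rad).
It also fails if it takes over 72 s, if anything falls off the work surface, if the arm or the gripper's body presses on something with over 40 N, if the wrist force passes 120 N, or if a joint passes its speed limit or range.

ROBOT

A 6-joint arm with a two-finger parallel gripper is mounted at the origin on a cart in front of the work surface, level with it; the furniture and walls round the work are solid. World frame = base frame: x ahead of the robot, y to its left, z up, the work surface at z = 0. Lengths are in m, angles in rad, forces in N, time in s.
With the tool pointing down it reaches from about 0.25 to 0.775 m from the base axis. Payload 4 kg.
Tool frame: the origin (TCP) lies on the centre line of the jaws, within the pads' length; the fingertips stand 25 mm ahead of it and the grasp point (between the pads) lies 6 mm ahead of it; z points along the fingers, y is the line along which they close (so a half turn about z gives the same grasp; the last joint's range is limited). The gripper opens to 94 mm and grips with 3 to 60 N. Pads are 16 mm wide; open, the fingers measure 119 mm over their backs; the gripper's body (75 mm by 177 mm) begins 78 mm behind the grasp point.
Start: joints at [1.05, 0.087, 1.371, -0, 1.684, -0.103], TCP at [0.223, 0.503, 0.231] pointing down, gripper open.
Joint ranges: [-3.1, 3.1], [-0.76, 2.03], [0.27, 2.55], [-1.08, 4.22], [0.17, 2.65], [-2.57, 2.57]. Speed limits (rad/s): [2.79, 2.79, 3.14, 3.14, 3.14, 3.14].

INTERFACE

Orientations are given as [roll, pitch, yaw] about the fixed x, y, z axes, in that order (R = Rz(yaw) Ry(pitch) Rx(roll)).
In Python, from bench import robot, imaging gives the robot as it stands. The module is installed in compiled form; this text tells all that it offers.
- The arm moves only by the tool drive_tool, never from a script. Its argument "series" is a list of rows, each a list of 3 entries, a list of its own where there are three numbers: the finger opening in m, from 0 to 0.094, then the shift along the tool's x, y, z in m, then the turn, a rotation vector about the tool's x, y, z in rad. A call has 1 to 5 rows; each row is the pose to reach, as a shift and turn from the pose commanded when the call began, along the tool's axes at that moment; what a row does not reach only later rows make up. A row lasts 1/8 s, in which the tool goes at most 62.5 mm and 10.7 degrees, less where a joint would pass 70% of its speed; a pose out of reach is approached as far as the arm can. A call with a gripper value outside its range is refused whole. The fingers move at their own pace and stop on an object; the grip force is fixed at half the most. Time passes only in rows, so rows that repeat a pose let the fingers close. It gives the time, the measured TCP pose, the force, the opening and the grip force at its end, in the units of the state.
- robot.get_obs(): the state, without advancing time (a new reading comes with each control period).
- imaging.snapshot(name): name is "side" or "top"; returns the picture (420x560x3 uint8, red, green, blue); there is no depth.
- imaging.get_calibration(name): a dict with "intrinsics" (3x3 intrinsics, pixels), "position" and "rotation" of the camera in the world. Camera axes: x right, y up, looking along -z (the intrinsics and any distortion apply to the point x, -y, -z); pixel columns grow to the right and rows downward; lengths in m; the calibration is good to about 2 mm. A picture is of the moment at which its call begins. get_calibration takes no time and is no camera call.
- robot.close_job(): hands the job in; it is judged then, once.
The state is a dict: "time": time; "joint_positions": joint angles; "qvel": joint speeds; "joint_torque": joint torques, N m; "tool_pos": TCP position; "ee_rot": TCP orientation; "wrist_force": force on the tool from outside, world axes, zero at the start; "wrist_torque": the same for the moment, N m; "width": finger opening in m; "finger_force": force on a finger pad.
Only numpy, scipy, OpenCV 4.12 (cv2) and the standard library are available. Lean on these libraries where they do the work, as an engineer would, in place of code of your own. Each camera call takes 0.05 s, during which the arm holds its last target. There are 200 camera calls.

## Working session

There is one attempt and no reset: what is moved stays moved. The work goes in short steps, Python scripts to look and compute and a tool call to move; the robot and the scene stay as the last step left them, time stands still between calls to the robot, and variables do not carry over. Pictures are saved under pics/ and viewed, at most 13 in all, crops included, and the job is handed in when it is done.

Besides the shell and the picture viewer there is one more tool, called after "Request:" by a JSON object that holds its "fn" and its "kwargs", one argument or row to a line. drive_tool: Moves the arm, as the interface text tells. Its arguments: {"type":"object","properties":{"series":{"type":"array"}},"required":["series"]}

```bash
mkdir -p pics
python3 - <<'E'
from bench import robot, imaging
import cv2,numpy as np
o=robot.get_obs(); print({k:np.round(v,3) for k,v in o.items()})
for n in("side","top"):
    im=imaging.snapshot(n); cv2.imwrite(f"pics/{n}0.png",im[:,:,::-1])
    print(n,imaging.get_calibration(n))
E
```

```text
{'time': np.float64(0.0), 'joint_positions': array([ 1.05 ,  0.088,  1.372, -0.   ,  1.684, -0.103]), 'qvel': array([-0.001,  0.001, -0.001,  0.   ,  0.   , -0.001]), 'joint_torque': array([-2.0000e-03, -3.4019e+01, -3.0242e+01,  7.2000e-02,  3.3000e-02,
       -0.0000e+00]), 'tool_pos': array([0.223, 0.502, 0.229]), 'ee_rot': array([-3.139, -0.   ,  2.724]), 'wrist_force': array([-0.932,  0.023, -0.139]), 'wrist_torque': array([-0.02 , -0.001, -0.059]), 'finger_force': np.float64(0.0), 'width': np.float64(0.094)}
side {'intrinsics': array([[473.54175594,   0.        , 270.10140473],
       [  0.        , 473.54175594, 208.43576082],
       [  0.        ,   0.        ,   1.        ]]), 'position': array([ 0.24087883, -0.9948812 ,  0.63847344]), 'rotation': array([ 1.12935888,  0.01706194, -0.31092414])}
top {'intrinsics': array([[378.85587843,   0.        , 280.11157003],
       [  0.        , 378.85587843, 207.81221214],
       [  0.        ,   0.        ,   1.        ]]), 'position': array([ 0.38439847, -0.04274662,  1.041306  ]), 'rotation': array([ 0.18664565,  0.01360024, -1.55951968])}
```

View pics/top0.png

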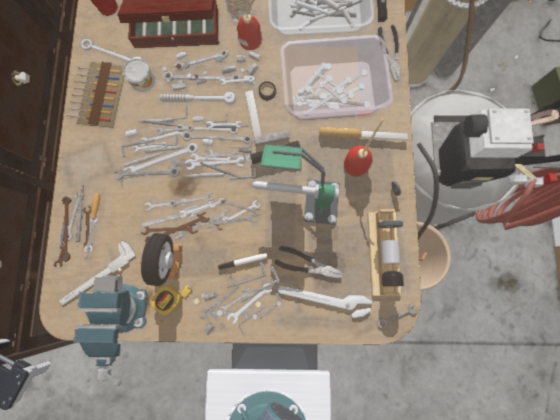

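View pics/side0.png

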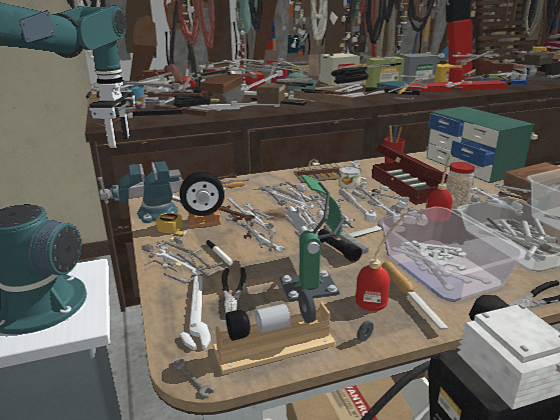

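The top view shows the bracket leg at (323,197) with its axle running left to about (254,185). The parts block is at (388,252), holding washer, tube and cap from top to bottom. The wheel is at (158,258) and the oil can at (358,160). The side view shows the same with a decoy washer on the table at (365,330). Next I'll take enlarged crops.

```bash
cat > h.py <<'E'
import numpy as np,cv2
from scipy.spatial.transform import Rotation as R
from bench import robot, imaging
def cam(n):
    c=imaging.get_calibration(n); return c["intrinsics"],np.array(c["position"]),R.from_euler("xyz",c["rotation"]).as_matrix()
def proj(n,P):
    K,p,M=cam(n); q=(np.atleast_2d(P)-p)@M; q=q*[1,-1,-1]; q=q@K.T; return q[:,:2]/q[:,2:]
def ray(n,uv):
    K,p,M=cam(n); d=np.linalg.solve(K,[uv[0],uv[1],1])*[1,-1,-1]; return p,M@d
def atz(n,uv,z):
    p,d=ray(n,uv); return p+d*(z-p[2])/d[2]
def tri(a,b):
    (p,d),(q,e)=ray("top",a),ray("side",b)
    s=np.linalg.lstsq(np.c_[d,-e],q-p,rcond=None)[0]; A,B=p+s[0]*d,q+s[1]*e
    return (A+B)/2,np.linalg.norm(A-B)
def canvas(im,crops,name,s=4):
    C=np.zeros((600,800,3),np.uint8)
    for (x0,y0,x1,y1,X,Y) in crops:
        c=cv2.resize(im[y0:y1,x0:x1,::-1],None,fx=s,fy=s,interpolation=cv2.INTER_CUBIC)
        for u in range(-(-x0//10)*10,x1,10):
            cv2.line(c,((u-x0)*s,0),((u-x0)*s,4),(0,255,255),1); cv2.putText(c,str(u),((u-x0)*s,14),0,.3,(0,255,255),1)
        for v in range(-(-y0//10)*10,y1,10):
            cv2.line(c,(0,(v-y0)*s),(4,(v-y0)*s),(0,255,255),1); cv2.putText(c,str(v),(5,(v-y0)*s+3),0,.3,(0,255,255),1)
        C[Y:Y+c.shape[0],X:X+c.shape[1]]=c
    cv2.imwrite(name,C)
E
python3 - <<'E'
from h import *
canvas(cv2.imread("pics/top0.png")[:,:,::-1],[(240,140,350,230,0,0),(355,200,415,300,440,0),(130,228,190,288,0,360)],"pics/top1.png")
canvas(cv2.imread("pics/side0.png")[:,:,::-1],[(210,288,340,378,0,0),(272,170,342,310,520,0),(170,165,230,225,0,360)],"pics/side1.png")
E
```

```text
(no output)
```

View pics/top1.png

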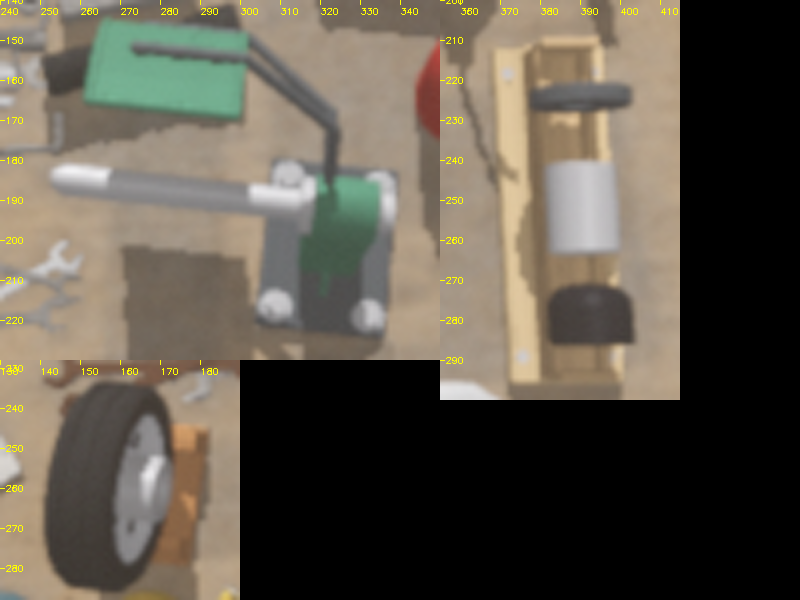

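View pics/side1.png

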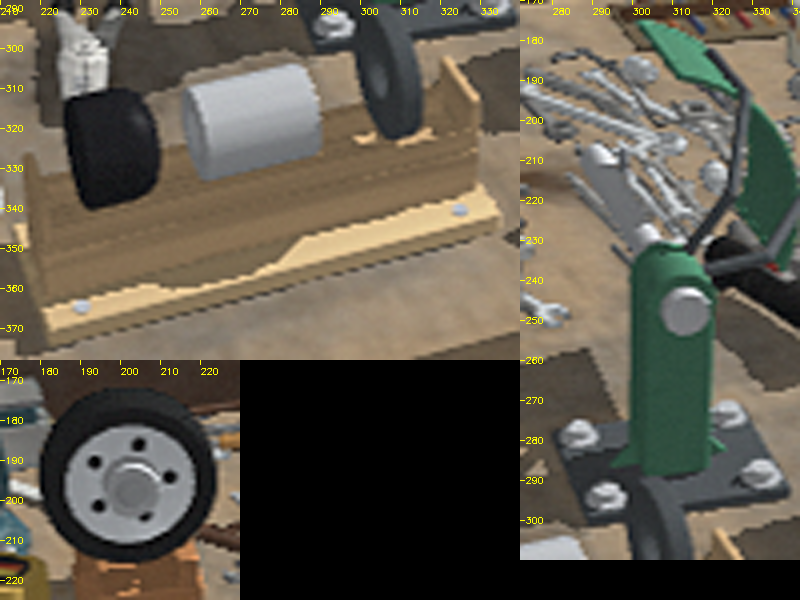

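The enlarged top view gives these positions:
- Axle tip at (252.5,184), with its line passing (300,189.5).
- Washer centre at (391.5,224.5), tube at (390.5,251.5), cap at (392.5,279) with its dome towards +x.
- Wheel hub face at about (169,260).

In the enlarged side view the axle tip is at (291,208), the rear bolt at (313.5,247.5) and the hub face at (203,196).

Run:
```python
from h import *
np.set_printoptions(precision=4,suppress=True)
A=atz("top",(252.5,184),.12);B=atz("top",(300,189.3),.12);print("axle tip,300",A,B,"yaw dir",np.degrees(np.arctan2(*(A-B)[:2])))
print("tip tri",tri((252.5,184),(291,208.5)))
for n,uv in(("collarface",(302,189.5)),("leg end",(335,193))): print(n,atz("top",uv,.12))
print("side tip/bolt/collar z.12",atz("side",(291,208.5),.12),atz("side",(313.5,247.5),.12),atz("side",(303,227),.12))
# parts
for n,a,b,z in(("washer",(379,224.8),(403.5,223.8),.082),("tube u",(382,251.5),(399,251.5),.071),("tube v",(390.5,240),(390.5,262.8),.071+.012),("cap u",(382.2,281),(404,281),.076),("cap v",(392.5,271),(393.5,286.3),.076)):
    p,q=atz("top",a,z),atz("top",b,z);print(n,p,q,"mid",(p+q)/2,"len",np.linalg.norm(p-q))
print("tri washer,tube,cap",tri((391.5,224.3),(307,307.5)),tri((390.5,251.5),(272.5,317)),tri((393,279),(237.5,324)))
print("board",atz("top",(367,212),.012),atz("top",(372.5,297),.0),"side", atz("side",(221,375),0),atz("side",(335,342),0))
print("screws",[atz("top",u,.013) for u in((372,218),(376,289))],[atz("side",u,.013) for u in((230.5,364.5),(325,340.5))])
print("hub",tri((169,260),(203,196)),atz("top",(169,260),.093),atz("side",(203,196),.093), "tyre c", atz("side",(202,194.5),.093))
print("wheel top sil", [atz("top",u,.15) for u in ((142,262),(172,258))])
```

```text
axle tip,300 [0.6184 0.0417 0.12  ] [ 0.6057 -0.0774  0.12  ] yaw dir 6.087810927085008
tip tri (array([0.6203, 0.0418, 0.116 ]), np.float64(0.0017912069937163202))
collarface [ 0.6052 -0.0824  0.12  ]
leg end [ 0.5969 -0.1644  0.12  ]
side tip/bolt/collar z.12 [0.6184 0.034  0.12  ] [ 0.5962 -0.1689  0.12  ] [ 0.6099 -0.0715  0.12  ]
washer [ 0.5236 -0.28    0.082 ] [ 0.5267 -0.3422  0.082 ] mid [ 0.5252 -0.3111  0.082 ] len 0.06231620743095799
tube u [ 0.4567 -0.2878  0.071 ] [ 0.4572 -0.3308  0.071 ] mid [ 0.457  -0.3093  0.071 ] len 0.04303240628558414
tube v [ 0.485  -0.3072  0.083 ] [ 0.428  -0.3048  0.083 ] mid [ 0.4565 -0.306   0.083 ] len 0.0570771499261402
cap u [ 0.3831 -0.2842  0.076 ] [ 0.3837 -0.3383  0.076 ] mid [ 0.3834 -0.3112  0.076 ] len 0.0541156686492585
cap v [ 0.408  -0.3108  0.076 ] [ 0.3705 -0.3117  0.076 ] mid [ 0.3892 -0.3112  0.076 ] len 0.03752376761418119
tri washer,tube,cap (array([ 0.5249, -0.3121,  0.08  ]), np.float64(0.0011573683433721378)) (array([ 0.4564, -0.3088,  0.0725]), np.float64(0.0008769191213491456)) (array([ 0.388 , -0.3112,  0.0759]), np.float64(0.0007058932499351376))
board [ 0.569  -0.2657  0.012 ] [ 0.3407 -0.2758  0.    ] side [ 0.3438 -0.3479  0.    ] [ 0.5759 -0.3348  0.    ]
screws [array([ 0.5522, -0.2786,  0.013 ]), array([ 0.362 , -0.2828,  0.013 ])] [array([ 0.3637, -0.3414,  0.013 ]), array([ 0.5526, -0.338 ,  0.013 ])]
hub (array([0.4285, 0.2469, 0.0954]), np.float64(0.0001620974075735021)) [0.4285 0.2477 0.093 ] [0.4294 0.2523 0.093 ] tyre c [0.4287 0.264  0.093 ]
wheel top sil [array([0.4206, 0.2934, 0.15  ]), array([0.4306, 0.2235, 0.15  ])]
```

The sizes check: washer 62 mm, tube 43 x 57 mm, cap 54 x 37.5 mm across. The axle tip is at (0.6185, 0.0415), with the axle 6.05° off +y, and the rear bolt agrees with that. Next I'll fit the wheel and write the planner.

```bash
cat >> h.py <<'E'
D=np.pi/180
TIP=np.array([.6185,.0415,.12]); AY=6.05*D; AX=np.array([np.sin(AY),np.cos(AY),0]); ROOT=TIP-.156*AX
def pose(g,psi,lean=0,ax="x",depth=.006):
    """grasp point g, heading psi (deg), lean (deg): tool z tilts to +x; returns TCP pos, rotation"""
    M=R.from_euler("z",psi*D)*R.from_euler("x",np.pi)
    M=M*R.from_euler(ax,lean*D)
    return np.array(g)-depth*M.as_matrix()[:,2],M
def now():
    o=robot.get_obs(); return o["tool_pos"],R.from_euler("xyz",o["ee_rot"])
def plan(start,legs,vmax=.055,wmax=9.5):
    rows=[];p,M=start
    for w,(q,N),*n in legs:
        d=(M.inv()*N).as_rotvec(); L=np.linalg.norm(q-p);a=np.degrees(np.linalg.norm(d))
        k=n[0] if n else max(1,int(np.ceil(max(L/vmax,a/wmax))))
        rows+=[(w,p+(q-p)*i/k,M*R.from_rotvec(d*i/k)) for i in range(1,k+1)]; p,M=q,N
    p,M=start
    for i in range(0,len(rows),5):
        print("["+",".join("[%g,[%s],[%s]]"%(w,",".join("%.4f"%v for v in M.inv().apply(q-p)),",".join("%.3f"%v for v in (M.inv()*N).as_rotvec())) for w,q,N in rows[i:i+5])+"]")
        _,p,M=rows[min(i+4,len(rows)-1)]
def state():
    o=robot.get_obs(); print({k:np.round(v,3).tolist() for k,v in o.items() if k in("time","tool_pos","ee_rot","wrist_force","width","joint_positions")})
E
python3 - <<'E'
from h import *
from scipy.optimize import least_squares
t=np.linspace(0,2*np.pi,180)
def box(v):
    x,y,a=v; n=np.array([np.sin(a),np.cos(a),0]); e=np.array([np.cos(a),-np.sin(a),0])
    P=np.concatenate([np.array([x,y,.093])+r*(np.outer(np.cos(t),e)+np.outer(np.sin(t),[0,0,1]))+s*n for r,s in((.065,.015),(.065,-.015),(.062,.019),(.062,-.019))])
    T,S=proj("top",P),proj("side",P); return np.r_[T.min(0),T.max(0),S.min(0),S.max(0)]
obs=np.array([141,233.5,173,285.8,180,172,224,215.8])
f=least_squares(lambda v:box(v)-obs,[.428,.28,.1]);print(f.x,np.degrees(f.x[2]),f.fun)
v=f.x;print("hub face",v[0]-.032*np.sin(v[2]),v[1]-.032*np.cos(v[2]))
print("oilcan",atz("top",(358,161),.1),"chock",atz("top",(182,246),.034),atz("top",(177.5,281),.034), "decoy/guard edge",ROOT)
T=np.array([.4565,-.309,.071])
up=T+[0,0,.12]
plan(now(),[(.094,pose(up,1))])
E
```

```text
[0.43006644 0.27446127 0.00271603] 0.15561685948866577 [ 0.27578661 -0.41366053  0.33840936  0.1576245  -1.39277419 -1.74476693
  0.83064803 -0.27737968]
hub face 0.42997952734473915 0.24246139231447536
oilcan [ 0.68675082 -0.22764492  0.1       ] chock [0.46863776 0.23340114 0.034     ] [0.37698103 0.2397848  0.034     ] decoy/guard edge [ 0.60205818 -0.11363113  0.12      ]
[[0.094,[-0.0319,-0.0380,0.0020],[-0.000,0.000,0.159]],[0.094,[-0.0638,-0.0761,0.0039],[-0.000,0.000,0.318]],[0.094,[-0.0958,-0.1141,0.0059],[-0.000,0.000,0.478]],[0.094,[-0.1277,-0.1522,0.0079],[-0.000,0.001,0.637]],[0.094,[-0.1596,-0.1902,0.0099],[-0.000,0.001,0.796]]]
[[0.094,[-0.0495,-0.0038,0.0019],[-0.000,0.000,0.159]],[0.094,[-0.0990,-0.0076,0.0039],[-0.000,0.000,0.318]],[0.094,[-0.1485,-0.0114,0.0058],[-0.000,0.000,0.478]],[0.094,[-0.1981,-0.0152,0.0077],[-0.000,0.001,0.637]],[0.094,[-0.2476,-0.0190,0.0097],[-0.000,0.001,0.796]]]
[[0.094,[-0.0374,0.0327,0.0019],[-0.000,0.000,0.159]],[0.094,[-0.0747,0.0654,0.0038],[-0.000,0.000,0.318]],[0.094,[-0.1121,0.0982,0.0057],[-0.000,0.000,0.478]],[0.094,[-0.1494,0.1309,0.0076],[-0.000,0.001,0.637]],[0.094,[-0.1868,0.1636,0.0095],[-0.000,0.001,0.796]]]
[[0.094,[-0.0028,0.0496,0.0019],[-0.000,0.000,0.159]],[0.094,[-0.0055,0.0992,0.0038],[-0.000,0.000,0.318]]]
```

Request:
{"fn": "drive_tool", "kwargs": {
  "series": [
    [0.094,[-0.16,-0.19,0.01],[0,0,0.8]],
    [0.094,[-0.16,-0.19,0.01],[0,0,0.8]],
    [0.094,[-0.16,-0.19,0.01],[0,0,0.8]],
    [0.094,[-0.16,-0.19,0.01],[0,0,0.8]],
    [0.094,[-0.16,-0.19,0.01],[0,0,0.8]]
  ]
}}

```text
time: 0.72
tool_pos: [0.2931, 0.2606, 0.22]
ee_rot: [-3.141, 0.001, 1.914]
wrist_force: [-0.8, 1.0, 0.8]
width: 0.0938
finger_force: 0.0
```

Request:
{"fn": "drive_tool", "kwargs": {
  "series": [
    [0.094,[-0.248,-0.019,0.01],[0,0,0.8]],
    [0.094,[-0.248,-0.019,0.01],[0,0,0.8]],
    [0.094,[-0.248,-0.019,0.01],[0,0,0.8]],
    [0.094,[-0.248,-0.019,0.01],[0,0,0.8]],
    [0.094,[-0.248,-0.019,0.01],[0,0,0.8]]
  ]
}}

```text
time: 1.35
tool_pos: [0.3604, 0.0205, 0.2097]
ee_rot: [-3.141, 0.001, 1.111]
wrist_force: [-0.4, -0.0, -1.0]
width: 0.094
finger_force: 0.0
```

Request:
{"fn": "drive_tool", "kwargs": {
  "series": [
    [0.094,[-0.187,0.164,0.01],[0,0,0.8]],
    [0.094,[-0.187,0.164,0.01],[0,0,0.8]],
    [0.094,[-0.187,0.164,0.01],[0,0,0.8]],
    [0.094,[-0.187,0.164,0.01],[0,0,0.8]],
    [0.094,[-0.187,0.164,0.01],[0,0,0.8]]
  ]
}}

```text
time: 1.98
tool_pos: [0.427, -0.2181, 0.1986]
ee_rot: [-3.14, 0.003, 0.316]
wrist_force: [-0.5, 0.7, -0.1]
width: 0.0941
finger_force: 0.0
```

Request:
{"fn": "drive_tool", "kwargs": {
  "series": [
    [0.094,[-0.006,0.1,0.004],[0,0,0.318]],
    [0.094,[-0.006,0.1,0.004],[0,0,0.318]],
    [0.094,[-0.006,0.1,0.004],[0,0,0.318]]
  ]
}}

```text
time: 2.35
tool_pos: [0.453, -0.3132, 0.1948]
ee_rot: [-3.14, 0.002, 0.003]
wrist_force: [-0.4, -0.1, -0.8]
width: 0.0941
finger_force: 0.0
```

Request:
{"fn": "drive_tool", "kwargs": {
  "series": [
    [0.094,[0.003,-0.004,0.06],[0,0,-0.02]],
    [0.094,[0.0035,-0.004,0.118],[0,0,-0.02]],
    [0.094,[0.0035,-0.004,0.118],[0,0,-0.02]],
    [0.03,[0.0035,-0.004,0.118],[0,0,-0.02]],
    [0.03,[0.0035,-0.004,0.118],[0,0,-0.02]]
  ]
}}

```text
time: 2.98
tool_pos: [0.4588, -0.3086, 0.0823]
ee_rot: [3.137, -0.005, 0.026]
wrist_force: [0.7, -0.6, -0.1]
width: 0.0774
finger_force: 0.0
```

Request:
{"fn": "drive_tool", "kwargs": {
  "series": [
    [0.03,[0,0,0],[0,0,0]],
    [0.03,[0,0,0],[0,0,0]],
    [0.03,[0,0,0],[0,0,0]]
  ]
}}

```text
time: 3.35
tool_pos: [0.457, -0.3075, 0.0789]
ee_rot: [3.141, -0.001, 0.026]
wrist_force: [0.0, 0.7, 0.7]
width: 0.0478
finger_force: 0.0
```

Run:
```python
from h import *
state()
canvas(imaging.snapshot("side"),[(170,230,370,380,0,0)],"pics/s2.png")
```

```text
{'time': 3.35, 'joint_positions': [-0.695, 0.168, 1.588, 0.0, 1.385, 0.85], 'tool_pos': [0.457, -0.308, 0.079], 'ee_rot': [3.141, -0.001, 0.026], 'wrist_force': [0.036, 0.723, 0.686], 'width': 0.048}
```

View pics/s2.png

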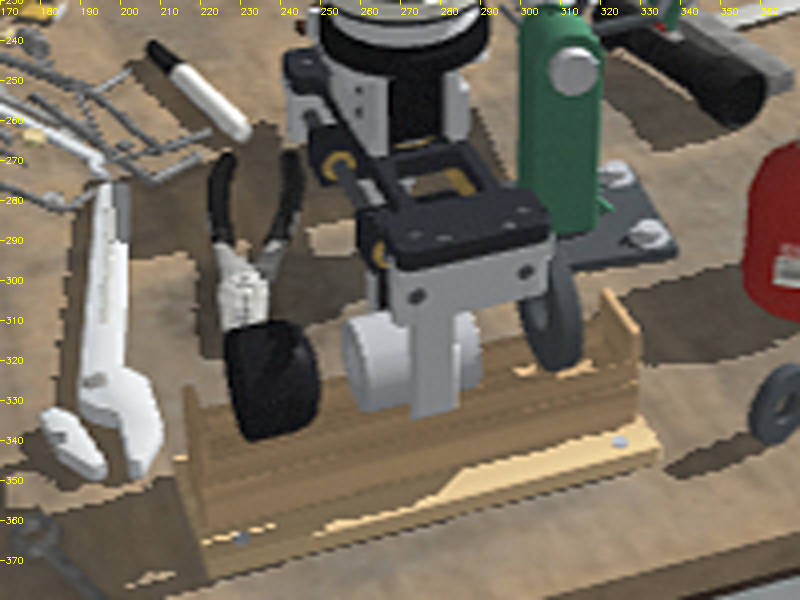

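The side view shows the fingers straddling the tube's middle, with the finger at (278,320) and still closing. Next I'll close, lift and plan the carry.

Request:
{"fn": "drive_tool", "kwargs": {
  "series": [
    [0.03,[0,0,0],[0,0,0]],
    [0.03,[0,0,0],[0,0,0]],
    [0.03,[0,0,0],[0,0,0]]
  ]
}}

```text
time: 3.78
tool_pos: [0.4571, -0.308, 0.0788]
ee_rot: [3.14, -0.001, 0.026]
wrist_force: [1.3, -3.3, 1.1]
width: 0.0434
finger_force: 30.0
```

Request:
{"fn": "drive_tool", "kwargs": {
  "series": [
    [0.03,[0,0,-0.06],[0,0,0]],
    [0.03,[0,0,-0.12],[0,0,0]],
    [0.03,[0,0,-0.15],[0,0,0]],
    [0.03,[0,0,-0.15],[0,0,0]]
  ]
}}

```text
time: 4.28
tool_pos: [0.4578, -0.3074, 0.2306]
ee_rot: [3.14, -0.004, 0.026]
wrist_force: [0.5, -0.4, -3.4]
width: 0.043
finger_force: 30.0
```

Run:
```python
from h import *
state()
# tube held: centre 8 mm ahead of TCP; leave x offset unknown
pre=pose(TIP+.06*AX+[0,0,.0],84,42,"x",.008)
mid=pose(TIP+.16*AX+np.array([-.16,0,.12]),84,0,"x",.008)
print(np.round(pre[0],4),pre[1].as_matrix().round(2))
plan(now(),[(.03,mid),(.03,pre)])
```

```text
{'time': 4.275, 'joint_positions': [-0.695, 0.087, 1.37, 0.001, 1.68, 0.85], 'tool_pos': [0.458, -0.307, 0.231], 'ee_rot': [3.14, -0.004, 0.026], 'wrist_force': [0.544, -0.398, -3.385], 'width': 0.043}
[0.6301 0.1006 0.1259] [[ 0.1   0.74 -0.67]
 [ 0.99 -0.08  0.07]
 [ 0.   -0.67 -0.74]]
[[0.03,[0.0031,-0.0507,-0.0018],[0.000,-0.000,-0.144]],[0.03,[0.0062,-0.1015,-0.0036],[0.001,-0.000,-0.288]],[0.03,[0.0093,-0.1522,-0.0055],[0.001,-0.000,-0.432]],[0.03,[0.0124,-0.2029,-0.0073],[0.002,-0.001,-0.576]],[0.03,[0.0155,-0.2537,-0.0091],[0.002,-0.001,-0.720]]]
[[0.03,[0.0358,-0.0361,-0.0017],[0.000,-0.000,-0.144]],[0.03,[0.0716,-0.0722,-0.0035],[0.001,-0.000,-0.288]],[0.03,[0.1073,-0.1083,-0.0052],[0.001,-0.000,-0.432]],[0.03,[0.1431,-0.1444,-0.0070],[0.002,-0.001,-0.576]],[0.03,[0.1789,-0.1805,-0.0087],[0.002,-0.001,-0.720]]]
[[0.03,[-0.0167,0.0329,0.0244],[0.147,-0.000,-0.000]],[0.03,[-0.0333,0.0658,0.0488],[0.293,0.000,-0.000]],[0.03,[-0.0500,0.0986,0.0732],[0.440,-0.000,-0.000]],[0.03,[-0.0666,0.1315,0.0976],[0.586,-0.000,-0.000]],[0.03,[-0.0833,0.1644,0.1221],[0.733,-0.000,-0.000]]]
```

Run:
```python
from h import *
pre=pose(TIP+.06*AX,84,-42,"x",.008)
mid=pose(TIP+.16*AX+np.array([-.16,0,.12]),84,0,"x",.008)
print(np.round(pre[0],4),pre[1].as_matrix().round(2))
plan(mid,[(.03,pre)])
```

```text
[0.6195 0.1017 0.1259] [[ 0.1   0.74  0.67]
 [ 0.99 -0.08 -0.07]
 [-0.    0.67 -0.74]]
[[0.03,[-0.0167,0.0307,0.0244],[-0.147,-0.000,-0.000]],[0.03,[-0.0333,0.0615,0.0488],[-0.293,-0.000,-0.000]],[0.03,[-0.0500,0.0922,0.0732],[-0.440,-0.000,-0.000]],[0.03,[-0.0666,0.1229,0.0976],[-0.586,-0.000,-0.000]],[0.03,[-0.0833,0.1537,0.1221],[-0.733,-0.000,-0.000]]]
```

Request:
{"fn": "drive_tool", "kwargs": {
  "series": [
    [0.03,[0.003,-0.05,-0.002],[0,0,-0.144]],
    [0.03,[0.006,-0.101,-0.004],[0,0,-0.288]],
    [0.03,[0.009,-0.152,-0.005],[0,0,-0.432]],
    [0.03,[0.012,-0.203,-0.007],[0,0,-0.576]],
    [0.03,[0.0155,-0.254,-0.009],[0,0,-0.72]]
  ]
}}

```text
time: 4.9
tool_pos: [0.4641, -0.0508, 0.2337]
ee_rot: [-3.135, 0.003, 0.751]
wrist_force: [0.9, -0.4, -2.2]
width: 0.0434
finger_force: 30.0
```

Request:
{"fn": "drive_tool", "kwargs": {
  "series": [
    [0.03,[0.036,-0.036,-0.002],[0,0,-0.144]],
    [0.03,[0.072,-0.072,-0.003],[0,0,-0.288]],
    [0.03,[0.107,-0.108,-0.005],[0,0,-0.432]],
    [0.03,[0.143,-0.144,-0.007],[0,0,-0.576]],
    [0.03,[0.179,-0.18,-0.009],[0,0,-0.72]]
  ]
}}

```text
time: 5.52
tool_pos: [0.4734, 0.2022, 0.2426]
ee_rot: [-3.135, 0.002, 1.471]
wrist_force: [0.8, 0.4, -1.7]
width: 0.0432
finger_force: 30.0
```

Request:
{"fn": "drive_tool", "kwargs": {
  "series": [
    [0.03,[-0.017,0.031,0.024],[-0.147,0,0]],
    [0.03,[-0.033,0.061,0.049],[-0.293,0,0]],
    [0.03,[-0.05,0.092,0.073],[-0.44,0,0]],
    [0.03,[-0.067,0.123,0.098],[-0.586,0,0]],
    [0.03,[-0.083,0.154,0.122],[-0.733,0,0]]
  ]
}}

```text
time: 6.15
tool_pos: [0.6172, 0.1014, 0.1192]
ee_rot: [2.411, 0.001, 1.466]
wrist_force: [2.3, -1.3, -3.2]
width: 0.0429
finger_force: 30.0
```

Run:
```python
from h import *
state()
a,b=imaging.snapshot("top"),imaging.snapshot("side")
p,M=now(); c=p+.008*M.as_matrix()[:,2]; print("held",c, "offset axis", c-TIP-AX*((c-TIP)@AX),(c-TIP)@AX)
print("proj", proj("top",[c,c-.028*M.as_matrix()[:,0],c+.028*M.as_matrix()[:,0]]).round(1),proj("side",[c,c-.028*M.as_matrix()[:,0],TIP]).round(1))
canvas(a,[(200,150,300,220,0,0)],"pics/t3.png"); C=cv2.imread("pics/t3.png")
canvas(b,[(240,160,340,240,0,0)],"pics/s3.png"); S=cv2.imread("pics/s3.png"); C[280:600]=S[:320]; C[:280,400:]=0; cv2.imwrite("pics/c3.png",C)
```

```text
{'time': 6.15, 'joint_positions': [0.165, -0.077, 1.935, -0.323, 0.596, 0.473], 'tool_pos': [0.617, 0.101, 0.119], 'ee_rot': [2.411, 0.001, 1.466], 'wrist_force': [2.337, -1.305, -3.201], 'width': 0.043}
held [0.6165435  0.09889226 0.1037024 ] offset axis [-0.00795001  0.00084259 -0.0162976 ] 0.05686639734725785
proj [[230.6 186.1]
 [241.5 187.3]
 [219.8 184.9]] [[282.1 204.4]
 [284.4 208.6]
 [290.  207.3]]
```

View pics/c3.png

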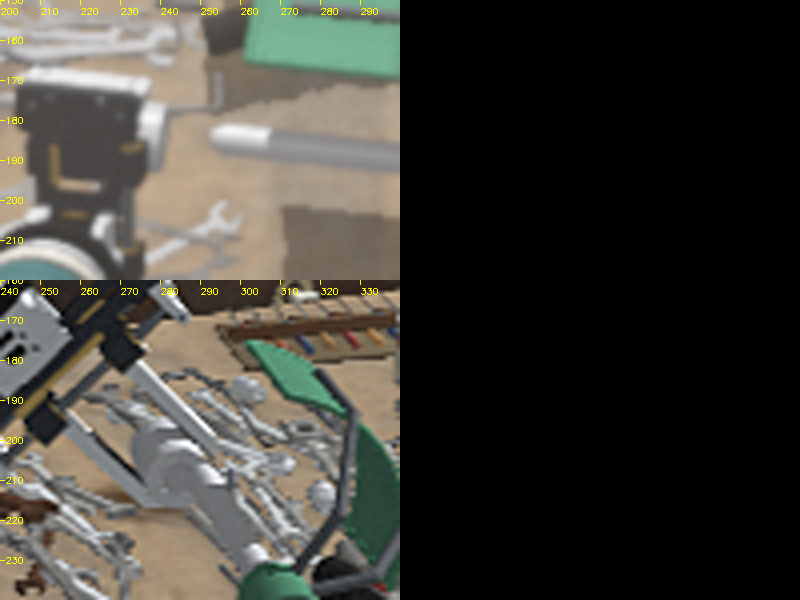

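Tube at (237,180) in the top view, short of the axle tip at (252,184), and lined up end-on in the side view. The measured height seems low, so I'll check that it has settled.

Request:
{"fn": "drive_tool", "kwargs": {
  "series": [
    [0.03,[0,0,0],[0,0,0]],
    [0.03,[0,0,0],[0,0,0]]
  ]
}}

```text
time: 6.5
tool_pos: [0.6208, 0.1027, 0.1267]
ee_rot: [2.406, -0.001, 1.466]
wrist_force: [-0.6, 0.8, -2.1]
width: 0.0434
finger_force: 30.0
```

Run:
```python
from h import *
state()
p,M=now(); c=p+.008*M.as_matrix()[:,2]; print("held",c, "offset axis", c-TIP-AX*((c-TIP)@AX),(c-TIP)@AX, M.as_matrix().round(3))
plan((p,M),[(.03,pose(TIP+.06*AX,84,-42,"x",.008))])
```

```text
{'time': 6.5, 'joint_positions': [0.166, -0.079, 1.923, -0.32, 0.604, 0.47], 'tool_pos': [0.621, 0.103, 0.127], 'ee_rot': [2.406, -0.001, 1.466], 'wrist_force': [-0.55, 0.761, -2.118], 'width': 0.043}
held [0.62612566 0.10216931 0.12075387] offset axis [ 0.00118224 -0.0001253   0.00075387] 0.06113511304882319 [[ 0.104  0.737  0.667]
 [ 0.995 -0.078 -0.069]
 [ 0.001  0.671 -0.742]]
[[0.03,[-0.0011,-0.0014,-0.0002],[0.002,-0.001,-0.001]]]
```

Request:
{"fn": "drive_tool", "kwargs": {
  "series": [
    [0.03,[-0.015,-0.0014,0],[0,0,0]],
    [0.03,[-0.03,-0.0014,0],[0,0,0]],
    [0.03,[-0.042,-0.0014,0],[0,0,0]],
    [0.03,[-0.054,-0.0014,0],[0,0,0]],
    [0.03,[-0.06,-0.0014,0],[0,0,0]]
  ]
}}

```text
time: 7.12
tool_pos: [0.6135, 0.0424, 0.1261]
ee_rot: [2.405, -0.001, 1.466]
wrist_force: [-0.0, -0.1, -1.5]
width: 0.0433
finger_force: 30.0
```

Run:
```python
from h import *
state()
p,M=now(); c=p+.008*M.as_matrix()[:,2]; print("held",c, "offset axis", c-TIP-AX*((c-TIP)@AX),(c-ROOT)@AX)
```

```text
{'time': 7.125, 'joint_positions': [0.021, -0.128, 1.969, -0.156, 0.574, 0.225], 'tool_pos': [0.613, 0.042, 0.126], 'ee_rot': [2.405, -0.001, 1.466], 'wrist_force': [-0.048, -0.081, -1.516], 'width': 0.043}
held [0.61883165 0.04181736 0.12019893] offset axis [ 2.94699346e-04 -3.12341880e-05  1.98932082e-04] 0.15635055164014328
```

Request:
{"fn": "drive_tool", "kwargs": {
  "series": [
    [0.03,[-0.025,0,0],[0,0,0]],
    [0.03,[-0.05,0,0],[0,0,0]],
    [0.03,[-0.075,0,0],[0,0,0]],
    [0.03,[-0.1,0,0],[0,0,0]],
    [0.03,[-0.112,0,0],[0,0,0]]
  ]
}}

```text
time: 7.75
tool_pos: [0.6013, -0.07, 0.1253]
ee_rot: [2.406, 0.0, 1.465]
wrist_force: [0.1, 0.2, -2.1]
width: 0.043
finger_force: 30.0
```

Request:
{"fn": "drive_tool", "kwargs": {
  "series": [
    [0.03,[-0.004,0,0],[0,0,0]],
    [0.03,[-0.008,0,0],[0,0,0]],
    [0.03,[-0.012,0,0],[0,0,0]],
    [0.03,[-0.015,0,0],[0,0,0]],
    [0.03,[-0.018,0,0],[0,0,0]]
  ]
}}

```text
time: 8.38
tool_pos: [0.5994, -0.0848, 0.1246]
ee_rot: [2.407, -0.004, 1.468]
wrist_force: [4.9, 15.3, 0.2]
width: 0.0433
finger_force: 30.0
```

Run:
```python
from h import *
state()
p,M=now(); c=p+.008*M.as_matrix()[:,2]; print("held",c, "offset axis", c-TIP-AX*((c-TIP)@AX),(c-ROOT)@AX)
```

```text
{'time': 8.375, 'joint_positions': [-0.311, -0.161, 2.0, 0.255, 0.595, -0.365], 'tool_pos': [0.599, -0.085, 0.125], 'ee_rot': [2.407, -0.004, 1.468], 'wrist_force': [4.929, 15.266, 0.158], 'width': 0.043}
held [ 0.60476601 -0.08533511  0.11865648] offset axis [-2.87927683e-04  3.05164823e-05 -1.34352405e-03] 0.028423810037002548
```

Tube home at y = 28.4 mm with 15 N. Releasing and retreating along the tool.

Request:
{"fn": "drive_tool", "kwargs": {
  "series": [
    [0.03,[0.002,0,0],[0,0,0]],
    [0.094,[0.002,0,0],[0,0,0]],
    [0.094,[0.002,0,0],[0,0,0]],
    [0.094,[0.002,0,0],[0,0,0]],
    [0.094,[0.002,0,-0.02],[0,0,0]]
  ]
}}

```text
time: 9.0
tool_pos: [0.5849, -0.0835, 0.1367]
ee_rot: [2.412, -0.001, 1.466]
wrist_force: [0.3, -0.4, 0.5]
width: 0.08
finger_force: 0.0
```

Request:
{"fn": "drive_tool", "kwargs": {
  "series": [
    [0.094,[0,0,-0.04],[0,0,0]],
    [0.094,[0,0,-0.09],[0,0,0]],
    [0.094,[0,0,-0.14],[0,0,0]]
  ]
}}

```text
time: 9.38
tool_pos: [0.4913, -0.0736, 0.2433]
ee_rot: [2.409, 0.0, 1.466]
wrist_force: [1.1, -0.7, 0.4]
width: 0.0941
finger_force: 0.0
```

Run:
```python
from h import *
state()
plan(now(),[(.094,pose([.43,.2745,.245],177))])
```

```text
{'time': 9.375, 'joint_positions': [-0.387, -0.548, 2.019, 0.227, 0.97, -0.342], 'tool_pos': [0.491, -0.074, 0.243], 'ee_rot': [2.409, 0.0, 1.466], 'wrist_force': [1.07, -0.698, 0.434], 'width': 0.094}
[[0.094,[0.0309,-0.0061,-0.0064],[0.051,0.054,-0.140]],[0.094,[0.0618,-0.0122,-0.0129],[0.102,0.108,-0.281]],[0.094,[0.0927,-0.0183,-0.0193],[0.153,0.162,-0.421]],[0.094,[0.1235,-0.0245,-0.0258],[0.204,0.215,-0.561]],[0.094,[0.1544,-0.0306,-0.0322],[0.255,0.269,-0.702]]]
[[0.094,[0.0284,0.0151,0.0008],[0.051,0.054,-0.140]],[0.094,[0.0568,0.0301,0.0015],[0.102,0.108,-0.281]],[0.094,[0.0851,0.0452,0.0023],[0.153,0.162,-0.421]],[0.094,[0.1135,0.0603,0.0031],[0.204,0.215,-0.561]],[0.094,[0.1419,0.0754,0.0039],[0.255,0.269,-0.702]]]
[[0.094,[0.0115,0.0300,0.0004],[0.051,0.054,-0.140]]]
```

Request:
{"fn": "drive_tool", "kwargs": {
  "series": [
    [0.094,[0.031,-0.006,-0.006],[0.051,0.054,-0.14]],
    [0.094,[0.062,-0.012,-0.013],[0.102,0.108,-0.281]],
    [0.094,[0.093,-0.018,-0.019],[0.153,0.162,-0.421]],
    [0.094,[0.1235,-0.0245,-0.026],[0.204,0.215,-0.561]],
    [0.094,[0.154,-0.031,-0.032],[0.255,0.269,-0.702]]
  ]
}}

```text
time: 10.0
tool_pos: [0.4641, 0.0848, 0.2459]
ee_rot: [2.739, 0.159, 2.206]
wrist_force: [-0.6, 0.4, 0.1]
width: 0.0943
finger_force: 0.0
```

Request:
{"fn": "drive_tool", "kwargs": {
  "series": [
    [0.094,[0.028,0.015,0.001],[0.051,0.054,-0.14]],
    [0.094,[0.057,0.03,0.0015],[0.102,0.108,-0.281]],
    [0.094,[0.085,0.045,0.002],[0.153,0.162,-0.421]],
    [0.094,[0.1135,0.06,0.003],[0.204,0.215,-0.561]],
    [0.094,[0.142,0.0755,0.004],[0.255,0.269,-0.702]]
  ]
}}

```text
time: 10.62
tool_pos: [0.4366, 0.2434, 0.2491]
ee_rot: [3.088, 0.051, 2.952]
wrist_force: [0.2, -0.2, -0.4]
width: 0.0937
finger_force: 0.0
```

Request:
{"fn": "drive_tool", "kwargs": {
  "series": [
    [0.094,[0.0115,0.03,0],[0.051,0.054,-0.14]],
    [0.094,[0.0115,0.03,0],[0.051,0.054,-0.14]]
  ]
}}

```text
time: 10.88
tool_pos: [0.4312, 0.2761, 0.2488]
ee_rot: [-3.141, -0.001, 3.093]
wrist_force: [-0.7, 0.2, -0.4]
width: 0.0941
finger_force: 0.0
```

Run:
```python
from h import *
state()
print(now()[1].as_matrix().round(3))
plan(now(),[(.094,pose([.43,.2745,.145],177))])
a,b=imaging.snapshot("top"),imaging.snapshot("side")
canvas(a,[(120,220,220,295,0,0)],"pics/t4.png"); C=cv2.imread("pics/t4.png")
canvas(b,[(160,150,260,230,0,0)],"pics/s4.png"); S=cv2.imread("pics/s4.png"); C[300:600,:400]=S[:300,:400]
canvas(b,[(270,160,370,280,0,0)],"pics/s4b.png"); S=cv2.imread("pics/s4b.png"); C[:480,400:]=S[:480,:400];cv2.imwrite("pics/c4.png",C)
```

```text
{'time': 10.875, 'joint_positions': [0.459, 0.0, 1.425, -0.0, 1.717, -1.063], 'tool_pos': [0.431, 0.276, 0.249], 'ee_rot': [-3.141, -0.001, 3.093], 'wrist_force': [-0.725, 0.196, -0.409], 'width': 0.094}
[[-0.999  0.049 -0.001]
 [ 0.049  0.999 -0.001]
 [ 0.001 -0.001 -1.   ]]
[[0.094,[0.0005,-0.0008,0.0489],[-0.000,-0.000,0.002]],[0.094,[0.0010,-0.0016,0.0978],[-0.001,-0.001,0.003]]]
```

View pics/c4.png

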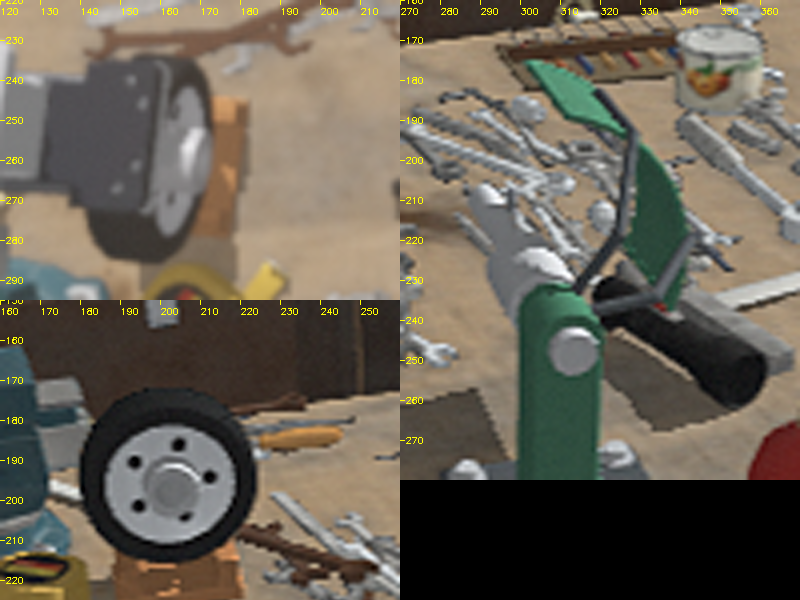

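The right crop shows the tube seated at the collar. The left crops show the gripper over the wheel, roughly parallel to it. Next I'll descend and pinch.

Request:
{"fn": "drive_tool", "kwargs": {
  "series": [
    [0.094,[0.001,-0.0015,0.05],[0,0,0]],
    [0.094,[0.001,-0.0015,0.098],[0,0,0]],
    [0.094,[0.001,-0.0015,0.098],[0,0,0]],
    [0.03,[0.001,-0.0015,0.098],[0,0,0]],
    [0.03,[0.001,-0.0015,0.098],[0,0,0]]
  ]
}}

```text
time: 11.6
tool_pos: [0.4316, 0.2731, 0.1551]
ee_rot: [3.139, 0.006, 3.089]
wrist_force: [-0.4, 1.1, 0.1]
width: 0.0777
finger_force: 0.0
```

Request:
{"fn": "drive_tool", "kwargs": {
  "series": [
    [0.03,[0,0,0],[0,0,0]],
    [0.03,[0,0,0],[0,0,0]],
    [0.03,[0,0,0],[0,0,0]],
    [0.03,[0,0,0],[0,0,0]],
    [0.03,[0,0,0],[0,0,0]]
  ]
}}

```text
time: 12.22
tool_pos: [0.4299, 0.2728, 0.1519]
ee_rot: [3.142, 0.001, 3.09]
wrist_force: [0.4, 0.9, 1.0]
width: 0.0384
finger_force: 29.5
```

Request:
{"fn": "drive_tool", "kwargs": {
  "series": [
    [0.03,[0,0,-0.01],[0,0,0]],
    [0.03,[0,0,-0.03],[0,0,0]],
    [0.03,[0,0,-0.07],[0,0,0]],
    [0.03,[0,0,-0.11],[0,0,0]],
    [0.03,[0,0,-0.11],[0,0,0]]
  ]
}}

```text
time: 12.85
tool_pos: [0.4313, 0.2733, 0.2653]
ee_rot: [3.138, 0.007, 3.09]
wrist_force: [-0.3, 0.3, -3.8]
width: 0.0382
finger_force: 29.8
```

Run:
```python
from h import *
state()
plan(now(),[(.03,pose(TIP+.058*AX,174,-42,"y",.059))],.04,7)
```

```text
{'time': 12.85, 'joint_positions': [0.454, -0.011, 1.404, -0.001, 1.741, -1.065], 'tool_pos': [0.431, 0.273, 0.265], 'ee_rot': [3.138, 0.007, 3.09], 'wrist_force': [-0.275, 0.281, -3.791], 'width': 0.038}
[[0.03,[-0.0231,-0.0232,0.0146],[0.003,-0.104,0.007]],[0.03,[-0.0463,-0.0463,0.0292],[0.007,-0.207,0.014]],[0.03,[-0.0694,-0.0695,0.0438],[0.010,-0.311,0.021]],[0.03,[-0.0925,-0.0927,0.0584],[0.013,-0.415,0.028]],[0.03,[-0.1157,-0.1158,0.0729],[0.016,-0.518,0.035]]]
[[0.03,[-0.0135,-0.0222,0.0247],[0.003,-0.104,0.007]],[0.03,[-0.0271,-0.0444,0.0494],[0.007,-0.207,0.014]]]
```

Request:
{"fn": "drive_tool", "kwargs": {
  "series": [
    [0.03,[-0.023,-0.023,0.015],[0.003,-0.104,0.007]],
    [0.03,[-0.046,-0.046,0.029],[0.007,-0.207,0.014]],
    [0.03,[-0.069,-0.069,0.044],[0.01,-0.311,0.021]],
    [0.03,[-0.0925,-0.0925,0.058],[0.013,-0.415,0.028]],
    [0.03,[-0.116,-0.116,0.073],[0.016,-0.518,0.035]]
  ]
}}

```text
time: 13.48
tool_pos: [0.5381, 0.1496, 0.1844]
ee_rot: [-3.132, 0.516, 3.057]
wrist_force: [0.5, 0.6, -4.1]
width: 0.0379
finger_force: 30.0
```

Request:
{"fn": "drive_tool", "kwargs": {
  "series": [
    [0.03,[-0.0135,-0.022,0.025],[0.003,-0.104,0.007]],
    [0.03,[-0.027,-0.0445,0.0495],[0.007,-0.207,0.014]],
    [0.03,[-0.027,-0.0445,0.0495],[0.007,-0.207,0.014]],
    [0.03,[-0.027,-0.0445,0.0495],[0.007,-0.207,0.014]],
    [0.03,[-0.027,-0.0445,0.0495],[0.007,-0.207,0.014]]
  ]
}}

```text
time: 14.1
tool_pos: [0.584, 0.1028, 0.1607]
ee_rot: [-3.137, 0.727, 3.04]
wrist_force: [0.1, 0.4, -3.9]
width: 0.0379
finger_force: 30.0
```

Run:
```python
from h import *
state()
p,M=now(); c=p+.059*M.as_matrix()[:,2]; print("wheel est",c,"off",c-TIP-AX*((c-TIP)@AX),(c-TIP)@AX, "y axis",M.as_matrix()[:,1])
a,b=imaging.snapshot("top"),imaging.snapshot("side")
canvas(a,[(190,140,290,230,0,0)],"pics/t5.png"); C=cv2.imread("pics/t5.png")
canvas(b,[(240,140,340,280,0,0)],"pics/s5.png"); S=cv2.imread("pics/s5.png"); C[:560,400:]=S[:560,:400]
cv2.imwrite("pics/c5.png",C)
y=M.as_matrix()[:,1]
print("hub faces proj",proj("top",[c-.032*y,c+.032*y]).round(1),"side",proj("side",[c-.032*y,TIP]).round(1))
```

```text
{'time': 14.1, 'joint_positions': [0.184, -0.197, 1.949, -0.298, 0.707, -1.125], 'tool_pos': [0.584, 0.103, 0.161], 'ee_rot': [-3.137, 0.727, 3.04], 'wrist_force': [0.074, 0.418, -3.855], 'width': 0.038}
wheel est [0.62299121 0.09863256 0.11664551] off [-0.0015467   0.00016393 -0.00335449] 0.05728770677121234 y axis [ 0.10380887  0.99459219 -0.00317784]
hub faces proj [[242.6 183.8]
 [217.6 181. ]] side [[287.2 204.5]
 [290.  207.3]]
```

View pics/c5.png

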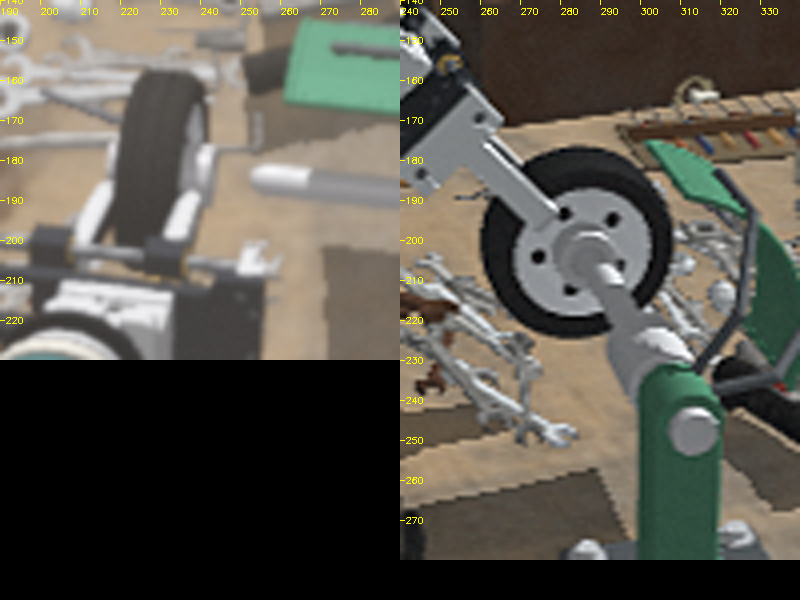

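The wheel is held cleanly, facing the tip. In the side crop the tyre spans u 260–308.5 and v 176.3–224.5. In the top crop its far edge is at v 157. Next I'll compare that with the model.

Run:
```python
from h import *
t=np.linspace(0,2*np.pi,180)
def box(n_,c,a):
    n=np.array([np.sin(a),np.cos(a),0]); e=np.array([np.cos(a),-np.sin(a),0])
    P=np.concatenate([c+r*(np.outer(np.cos(t),e)+np.outer(np.sin(t),[0,0,1]))+s*n for r,s in((.065,.015),(.065,-.015),(.062,.019),(.062,-.019))])
    T=proj(n_,P); return np.r_[T.min(0),T.max(0)].round(1)
p,M=now(); c=p+.059*M.as_matrix()[:,2]
b=box("side",c,AY);print(c,"side",b,"ctr",(b[:2]+b[2:])/2,"obs ctr",(260+308.5)/2,(176.25+224.5)/2)
print("px per mm x,z",proj("side",[c,c+[.01,0,0],c+[0,0,.01]]))
print("top",box("top",c,AY), proj("top",[c,c+[.01,0,0]]))
```

```text
[0.62314106 0.09866451 0.11700196] side [259.5 174.8 309.3 223.8] ctr [284.4 199.3] obs ctr 284.25 200.375
px per mm x,z [[284.3748645  199.55549729]
 [287.88759476 199.03316467]
 [284.35920168 196.14230671]]
top [216.9 155.8 241.8 208.6] [[230.05595976 182.2950104 ]
 [230.1976487  178.45241944]]
```

Request:
{"fn": "drive_tool", "kwargs": {
  "series": [
    [0.03,[-0.0043,-0.008,0],[0,0,0]],
    [0.03,[-0.0043,-0.018,0],[0,0,0]],
    [0.03,[-0.0043,-0.028,0],[0,0,0]],
    [0.03,[-0.0043,-0.034,0],[0,0,0]],
    [0.03,[-0.0043,-0.04,0],[0,0,0]]
  ]
}}

```text
time: 14.82
tool_pos: [0.5826, 0.0627, 0.1639]
ee_rot: [-3.14, 0.727, 3.038]
wrist_force: [-6.2, 4.8, -0.1]
width: 0.0373
finger_force: 30.0
```

```bash
cat > w.py <<'E'
from h import *
import sys
state()
p,M=now(); c=p+float(sys.argv[1])*M.as_matrix()[:,2]; print("est",c.round(4),"off",(c-TIP-AX*((c-TIP)@AX)).round(4),"y",((c-ROOT)@AX).round(4),"tool z",M.as_matrix()[:,2].round(3))
E
python3 w.py .059
```

```text
{'time': 14.825, 'joint_positions': [0.078, -0.232, 1.97, -0.191, 0.694, -1.287], 'tool_pos': [0.583, 0.063, 0.164], 'ee_rot': [-3.14, 0.727, 3.038], 'wrist_force': [-6.168, 4.757, -0.058], 'width': 0.037}
est [0.6216 0.0586 0.1198] off [ 0.0013 -0.0001 -0.0002] y 0.1733 tool z [ 0.661 -0.07  -0.747]
```

Request:
{"fn": "drive_tool", "kwargs": {
  "series": [
    [0.03,[0.0008,-0.002,-0.0014],[0,0,0]],
    [0.03,[0.0008,-0.01,-0.0014],[0,0,0]],
    [0.03,[0.0008,-0.02,-0.0014],[0,0,0]],
    [0.03,[0.0008,-0.03,-0.0014],[0,0,0]],
    [0.03,[0.0008,-0.03,-0.0014],[0,0,0]]
  ]
}}

```text
time: 15.45
tool_pos: [0.578, 0.0312, 0.1635]
ee_rot: [-3.136, 0.726, 3.039]
wrist_force: [0.4, -0.3, -3.9]
width: 0.0378
finger_force: 30.0
```

```bash
python3 w.py .059
```

```text
{'time': 15.45, 'joint_positions': [-0.004, -0.257, 1.99, -0.112, 0.688, -1.41], 'tool_pos': [0.578, 0.031, 0.163], 'ee_rot': [-3.136, 0.726, 3.039], 'wrist_force': [0.405, -0.315, -3.864], 'width': 0.038}
est [0.6169 0.0268 0.1194] off [-0.      0.     -0.0006] y 0.1412 tool z [ 0.66  -0.074 -0.748]
```

Request:
{"fn": "drive_tool", "kwargs": {
  "series": [
    [0.03,[0,-0.012,0],[0,0,0]],
    [0.03,[0,-0.024,0],[0,0,0]],
    [0.03,[0,-0.036,0],[0,0,0]],
    [0.03,[0,-0.044,0],[0,0,0]],
    [0.03,[0,-0.047,0],[0,0,0]]
  ]
}}

```text
time: 16.08
tool_pos: [0.573, -0.0148, 0.1636]
ee_rot: [-3.136, 0.726, 3.04]
wrist_force: [-0.1, -0.4, -4.4]
width: 0.0379
finger_force: 30.0
```

Request:
{"fn": "drive_tool", "kwargs": {
  "series": [
    [0.03,[0,-0.003,0],[0,0,0]],
    [0.03,[0,-0.006,0],[0,0,0]],
    [0.03,[0,-0.008,0],[0,0,0]],
    [0.03,[0,-0.01,0],[0,0,0]]
  ]
}}

```text
time: 16.58
tool_pos: [0.5721, -0.0219, 0.1638]
ee_rot: [3.139, 0.726, 3.037]
wrist_force: [-1.6, 13.6, -1.9]
width: 0.0375
finger_force: 30.0
```

```bash
python3 w.py .059
```

```text
{'time': 16.575, 'joint_positions': [-0.159, -0.284, 2.009, 0.061, 0.692, -1.659], 'tool_pos': [0.572, -0.022, 0.164], 'ee_rot': [3.139, 0.726, 3.037], 'wrist_force': [-1.646, 13.561, -1.944], 'width': 0.037}
est [ 0.611  -0.0258  0.1197] off [-0.0003  0.     -0.0003] y 0.0882 tool z [ 0.661 -0.067 -0.748]
```

Wheel home at y = 88.2 mm with 13.6 N. Releasing and moving off to the washer.

Request:
{"fn": "drive_tool", "kwargs": {
  "series": [
    [0.03,[0,0.002,0],[0,0,0]],
    [0.065,[0,0.002,0],[0,0,0]],
    [0.065,[0,0.002,0],[0,0,0]],
    [0.065,[0,0.002,0],[0,0,0]],
    [0.065,[0,0.002,-0.02],[0,0,0]]
  ]
}}

```text
time: 17.2
tool_pos: [0.5587, -0.0213, 0.1776]
ee_rot: [-3.136, 0.724, 3.04]
wrist_force: [0.4, -0.3, 0.4]
width: 0.0649
finger_force: 0.0
```

Request:
{"fn": "drive_tool", "kwargs": {
  "series": [
    [0.065,[0,0,-0.04],[0,0,0]],
    [0.065,[0,0,-0.09],[0,0,0]],
    [0.094,[0,0,-0.14],[0,0,0]]
  ]
}}

```text
time: 17.58
tool_pos: [0.4656, -0.011, 0.2849]
ee_rot: [-3.136, 0.728, 3.04]
wrist_force: [0.5, 0.1, 0.4]
width: 0.0718
finger_force: 0.0
```

Run:
```python
from h import *
state()
plan(now(),[(.094,pose([.44,-.12,.24],90)),(.094,pose([.525,-.3113,.20],2))])
c=imaging.snapshot("side"); cv2.imwrite("pics/s6.png",c[:,:,::-1])
```

```text
{'time': 17.575, 'joint_positions': [-0.177, -0.633, 1.978, 0.051, 1.07, -1.651], 'tool_pos': [0.466, -0.011, 0.285], 'ee_rot': [-3.136, 0.728, 3.04], 'wrist_force': [0.505, 0.079, 0.361], 'width': 0.072}
[[0.094,[0.0037,-0.0111,0.0020],[0.053,0.059,0.140]],[0.094,[0.0073,-0.0222,0.0040],[0.106,0.119,0.279]],[0.094,[0.0110,-0.0333,0.0060],[0.158,0.178,0.419]],[0.094,[0.0147,-0.0444,0.0080],[0.211,0.237,0.559]],[0.094,[0.0183,-0.0555,0.0100],[0.264,0.297,0.699]]]
[[0.094,[-0.0050,-0.0097,0.0047],[0.053,0.059,0.140]],[0.094,[-0.0101,-0.0193,0.0094],[0.106,0.119,0.279]],[0.094,[-0.0151,-0.0290,0.0140],[0.158,0.178,0.419]],[0.094,[-0.0202,-0.0386,0.0187],[0.211,0.237,0.559]],[0.094,[-0.0252,-0.0483,0.0234],[0.264,0.297,0.699]]]
[[0.094,[-0.0191,0.0085,0.0040],[-0.000,-0.000,0.154]],[0.094,[-0.0383,0.0170,0.0080],[-0.000,-0.000,0.307]],[0.094,[-0.0574,0.0255,0.0120],[-0.000,-0.000,0.461]],[0.094,[-0.0765,0.0340,0.0160],[-0.000,-0.000,0.614]],[0.094,[-0.0957,0.0425,0.0200],[-0.000,-0.000,0.768]]]
[[0.094,[-0.0079,0.0194,0.0040],[0.000,-0.000,0.154]],[0.094,[-0.0157,0.0388,0.0080],[-0.000,-0.000,0.307]],[0.094,[-0.0236,0.0582,0.0120],[-0.000,-0.000,0.461]],[0.094,[-0.0314,0.0776,0.0160],[-0.000,-0.000,0.614]],[0.094,[-0.0393,0.0970,0.0200],[0.000,-0.000,0.768]]]
```

Request:
{"fn": "drive_tool", "kwargs": {
  "series": [
    [0.094,[0.004,-0.011,0.002],[0.053,0.059,0.14]],
    [0.094,[0.007,-0.022,0.004],[0.106,0.119,0.279]],
    [0.094,[0.011,-0.033,0.006],[0.158,0.178,0.419]],
    [0.094,[0.015,-0.044,0.008],[0.211,0.237,0.559]],
    [0.094,[0.018,-0.0555,0.01],[0.264,0.297,0.699]]
  ]
}}

```text
time: 18.25
tool_pos: [0.4544, -0.0657, 0.2644]
ee_rot: [2.993, 0.358, 2.247]
wrist_force: [0.1, -0.9, -0.3]
width: 0.094
finger_force: 0.0
```

Request:
{"fn": "drive_tool", "kwargs": {
  "series": [
    [0.094,[-0.005,-0.01,0.005],[0.053,0.059,0.14]],
    [0.094,[-0.01,-0.019,0.009],[0.106,0.119,0.279]],
    [0.094,[-0.015,-0.029,0.014],[0.158,0.178,0.419]],
    [0.094,[-0.02,-0.039,0.019],[0.211,0.237,0.559]],
    [0.094,[-0.025,-0.048,0.0235],[0.264,0.297,0.699]]
  ]
}}

```text
time: 18.88
tool_pos: [0.4418, -0.1203, 0.2446]
ee_rot: [-3.14, -0.002, 1.566]
wrist_force: [0.2, -0.2, 0.1]
width: 0.0941
finger_force: 0.0
```

Request:
{"fn": "drive_tool", "kwargs": {
  "series": [
    [0.094,[-0.019,0.0085,0.004],[0,0,0.154]],
    [0.094,[-0.038,0.017,0.008],[0,0,0.307]],
    [0.094,[-0.057,0.0255,0.012],[0,0,0.461]],
    [0.094,[-0.0765,0.034,0.016],[0,0,0.614]],
    [0.094,[-0.0955,0.0425,0.02],[0,0,0.768]]
  ]
}}

```text
time: 19.5
tool_pos: [0.4844, -0.2163, 0.2241]
ee_rot: [-3.141, -0.0, 0.797]
wrist_force: [-0.7, -0.3, 0.2]
width: 0.0941
finger_force: 0.0
```

Request:
{"fn": "drive_tool", "kwargs": {
  "series": [
    [0.094,[-0.008,0.019,0.004],[0,0,0.154]],
    [0.094,[-0.016,0.039,0.008],[0,0,0.307]],
    [0.094,[-0.0235,0.058,0.012],[0,0,0.461]],
    [0.094,[-0.031,0.0775,0.016],[0,0,0.614]],
    [0.094,[-0.039,0.097,0.02],[0,0,0.768]]
  ]
}}

```text
time: 20.12
tool_pos: [0.527, -0.3117, 0.2038]
ee_rot: [-3.141, 0.0, 0.029]
wrist_force: [-0.1, -0.2, -0.5]
width: 0.0937
finger_force: 0.0
```

Request:
{"fn": "drive_tool", "kwargs": {
  "series": [
    [0.094,[0,0,0],[0,0,0]],
    [0.094,[0,0,0],[0,0,0]]
  ]
}}

```text
time: 20.38
tool_pos: [0.5263, -0.3102, 0.2041]
ee_rot: [-3.14, 0.001, 0.037]
wrist_force: [0.0, -0.1, 0.1]
width: 0.0942
finger_force: 0.0
```

Run:
```python
from h import *
state()
print(now()[1].as_matrix().round(3))
plan(now(),[(.094,pose([.525,-.3113,.082],2))])
```

```text
{'time': 20.375, 'joint_positions': [-0.626, 0.23, 1.259, 0.0, 1.654, 0.909], 'tool_pos': [0.526, -0.31, 0.204], 'ee_rot': [-3.14, 0.001, 0.037], 'wrist_force': [0.033, -0.13, 0.126], 'width': 0.094}
[[ 0.999  0.037 -0.001]
 [ 0.037 -0.999  0.001]
 [-0.001 -0.001 -1.   ]]
[[0.094,[-0.0004,0.0004,0.0387],[-0.000,0.000,0.001]],[0.094,[-0.0008,0.0008,0.0774],[-0.001,0.001,0.001]],[0.094,[-0.0012,0.0012,0.1161],[-0.001,0.001,0.002]]]
```

Request:
{"fn": "drive_tool", "kwargs": {
  "series": [
    [0.094,[-0.001,0.001,0.05],[0,0,0]],
    [0.094,[-0.001,0.001,0.1],[0,0,0]],
    [0.094,[-0.001,0.001,0.118],[0,0,0]],
    [0.04,[-0.001,0.001,0.118],[0,0,0]],
    [0.04,[-0.001,0.001,0.118],[0,0,0]]
  ]
}}

```text
time: 21.0
tool_pos: [0.5266, -0.3122, 0.0889]
ee_rot: [3.14, -0.002, 0.035]
wrist_force: [0.4, 0.5, 0.5]
width: 0.0773
finger_force: 0.0
```

Request:
{"fn": "drive_tool", "kwargs": {
  "series": [
    [0.04,[0,0,0],[0,0,0]],
    [0.04,[0,0,0],[0,0,0]],
    [0.04,[0,0,0],[0,0,0]],
    [0.04,[0,0,0],[0,0,0]]
  ]
}}

```text
time: 21.5
tool_pos: [0.5265, -0.309, 0.0892]
ee_rot: [-3.137, -0.002, 0.036]
wrist_force: [-1.4, 9.0, 6.6]
width: 0.0633
finger_force: 30.0
```

Request:
{"fn": "drive_tool", "kwargs": {
  "series": [
    [0.04,[0,0,-0.02],[0,0,0]],
    [0.04,[0,0,-0.07],[0,0,0]],
    [0.04,[0,0,-0.12],[0,0,0]],
    [0.04,[0,0,-0.15],[0,0,0]],
    [0.04,[0,0,-0.15],[0,0,0]]
  ]
}}

```text
time: 22.12
tool_pos: [0.5268, -0.3127, 0.2411]
ee_rot: [3.137, -0.006, 0.034]
wrist_force: [-0.9, 0.7, -1.5]
width: 0.063
finger_force: 30.0
```

Run:
```python
from h import *
state()
mid=pose(TIP+.15*AX+np.array([-.16,0,.13]),84,0,"x",.006)
plan(now(),[(.04,pose([.47,-.25,.23],45)),(.04,mid),(.04,pose(TIP+.045*AX,84,-42,"x",.006))])
```

```text
{'time': 22.125, 'joint_positions': [-0.628, 0.221, 1.199, -0.0, 1.715, 0.908], 'tool_pos': [0.527, -0.313, 0.241], 'ee_rot': [3.137, -0.006, 0.034], 'wrist_force': [-0.901, 0.674, -1.466], 'width': 0.063}
[[0.04,[-0.0109,-0.0129,0.0009],[0.001,-0.001,-0.150]],[0.04,[-0.0219,-0.0259,0.0018],[0.003,-0.002,-0.300]],[0.04,[-0.0328,-0.0388,0.0027],[0.004,-0.002,-0.451]],[0.04,[-0.0437,-0.0517,0.0036],[0.005,-0.003,-0.601]],[0.04,[-0.0546,-0.0646,0.0044],[0.007,-0.004,-0.751]]]
[[0.04,[0.0350,-0.0343,-0.0022],[-0.000,0.000,-0.076]],[0.04,[0.0699,-0.0686,-0.0044],[-0.000,0.000,-0.151]],[0.04,[0.1049,-0.1028,-0.0067],[-0.000,0.000,-0.227]],[0.04,[0.1398,-0.1371,-0.0089],[-0.000,0.000,-0.303]],[0.04,[0.1748,-0.1714,-0.0111],[-0.000,0.000,-0.378]]]
[[0.04,[0.0451,-0.0190,-0.0022],[-0.000,0.000,-0.076]],[0.04,[0.0903,-0.0379,-0.0044],[-0.000,0.000,-0.151]],[0.04,[0.1354,-0.0569,-0.0067],[-0.000,0.000,-0.227]],[0.04,[0.1806,-0.0758,-0.0089],[-0.000,0.000,-0.303]],[0.04,[0.1730,-0.0410,0.0174],[-0.145,0.022,-0.302]]]
[[0.04,[-0.0177,0.0268,0.0306],[-0.147,-0.000,0.000]],[0.04,[-0.0353,0.0537,0.0611],[-0.293,-0.000,0.000]],[0.04,[-0.0530,0.0805,0.0917],[-0.440,-0.000,-0.000]],[0.04,[-0.0706,0.1073,0.1222],[-0.586,-0.000,0.000]]]
```

Request:
{"fn": "drive_tool", "kwargs": {
  "series": [
    [0.04,[-0.011,-0.013,0.001],[0,0,-0.15]],
    [0.04,[-0.022,-0.026,0.002],[0,0,-0.3]],
    [0.04,[-0.033,-0.039,0.003],[0,0,-0.45]],
    [0.04,[-0.044,-0.052,0.004],[0,0,-0.6]],
    [0.04,[-0.0545,-0.0645,0.0045],[0,0,-0.75]]
  ]
}}

```text
time: 22.75
tool_pos: [0.4675, -0.2481, 0.2294]
ee_rot: [-3.136, 0.001, 0.789]
wrist_force: [-0.0, 0.8, -1.3]
width: 0.063
finger_force: 30.0
```

Request:
{"fn": "drive_tool", "kwargs": {
  "series": [
    [0.04,[0.035,-0.034,-0.002],[0,0,-0.076]],
    [0.04,[0.07,-0.0685,-0.004],[0,0,-0.151]],
    [0.04,[0.105,-0.103,-0.007],[0,0,-0.227]],
    [0.04,[0.14,-0.137,-0.009],[0,0,-0.303]],
    [0.04,[0.175,-0.171,-0.011],[0,0,-0.378]]
  ]
}}

```text
time: 23.38
tool_pos: [0.4709, -0.0028, 0.2412]
ee_rot: [-3.138, 0.0, 1.165]
wrist_force: [-0.4, -0.1, -2.6]
width: 0.063
finger_force: 30.0
```

Request:
{"fn": "drive_tool", "kwargs": {
  "series": [
    [0.04,[0.045,-0.019,-0.002],[0,0,-0.076]],
    [0.04,[0.09,-0.038,-0.004],[0,0,-0.151]],
    [0.04,[0.135,-0.057,-0.007],[0,0,-0.227]],
    [0.04,[0.1805,-0.076,-0.009],[0,0,-0.303]]
  ]
}}

```text
time: 23.88
tool_pos: [0.4729, 0.1928, 0.2504]
ee_rot: [-3.138, 0.0, 1.468]
wrist_force: [0.3, 0.3, -0.5]
width: 0.063
finger_force: 30.0
```

Run:
```python
from h import *
state()
plan(now(),[(.04,pose(TIP+.045*AX,84,-42,"x",.007))])
```

```text
{'time': 23.875, 'joint_positions': [0.275, -0.001, 1.423, 0.001, 1.723, 0.378], 'tool_pos': [0.473, 0.193, 0.25], 'ee_rot': [-3.138, 0.0, 1.468], 'wrist_force': [0.299, 0.28, -0.488], 'width': 0.063}
[[0.04,[-0.0181,0.0313,0.0249],[-0.147,-0.000,0.000]],[0.04,[-0.0362,0.0625,0.0498],[-0.295,-0.000,0.001]],[0.04,[-0.0543,0.0938,0.0748],[-0.442,-0.000,0.001]],[0.04,[-0.0724,0.1250,0.0997],[-0.589,-0.000,0.001]],[0.04,[-0.0906,0.1563,0.1246],[-0.737,-0.001,0.002]]]
```

Request:
{"fn": "drive_tool", "kwargs": {
  "series": [
    [0.04,[-0.018,0.031,0.025],[-0.147,0,0]],
    [0.04,[-0.036,0.0625,0.05],[-0.295,0,0]],
    [0.04,[-0.054,0.094,0.075],[-0.442,0,0.001]],
    [0.04,[-0.072,0.125,0.0995],[-0.589,0,0.001]],
    [0.04,[-0.0905,0.1565,0.1245],[-0.737,0,0.002]]
  ]
}}

```text
time: 24.5
tool_pos: [0.6189, 0.0847, 0.1253]
ee_rot: [2.403, -0.001, 1.465]
wrist_force: [1.6, -0.6, -1.3]
width: 0.0629
finger_force: 30.0
```

Request:
{"fn": "drive_tool", "kwargs": {
  "series": [
    [0.04,[0,0,0],[0,0,0]],
    [0.04,[0,0,0],[0,0,0]],
    [0.04,[0,0,0],[0,0,0]]
  ]
}}

```text
time: 24.88
tool_pos: [0.6213, 0.086, 0.1307]
ee_rot: [2.402, -0.003, 1.464]
wrist_force: [1.0, 0.3, -0.9]
width: 0.063
finger_force: 30.0
```

```bash
python3 w.py .007
python3 - <<'E'
from h import *
print(now()[1].as_matrix().round(3))
plan(now(),[(.04,pose(TIP+.045*AX,84,-42,"x",.007))])
a,b=imaging.snapshot("top"),imaging.snapshot("side")
canvas(a,[(190,140,290,230,0,0)],"pics/t7.png"); C=cv2.imread("pics/t7.png")
canvas(b,[(240,160,340,300,0,0)],"pics/s7.png"); S=cv2.imread("pics/s7.png"); C[:560,400:]=S[:560,:400]
cv2.imwrite("pics/c7.png",C)
E
```

```text
{'time': 24.875, 'joint_positions': [0.127, -0.094, 1.931, -0.277, 0.597, 0.407], 'tool_pos': [0.621, 0.086, 0.131], 'ee_rot': [2.402, -0.003, 1.464], 'wrist_force': [1.032, 0.268, -0.876], 'width': 0.063}
est [0.626  0.0855 0.1255] off [ 0.0028 -0.0003  0.0055] y 0.2005 tool z [ 0.67  -0.069 -0.739]
[[ 0.106  0.734  0.67 ]
 [ 0.994 -0.081 -0.069]
 [ 0.003  0.674 -0.739]]
[[0.04,[0.0005,-0.0057,0.0022],[0.006,-0.001,-0.003]]]
```

View pics/c7.png

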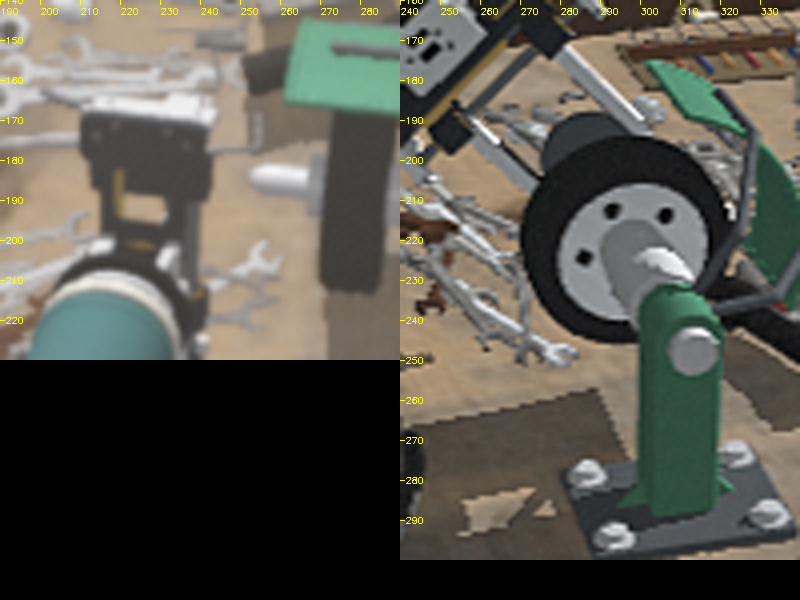

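The wheel is on against the tube. The washer is held behind it, still out of line by about 6 mm, so I'll correct and settle.

Request:
{"fn": "drive_tool", "kwargs": {
  "series": [
    [0.04,[0,-0.0057,0.002],[0,0,0]],
    [0.04,[0,-0.0057,0.002],[0,0,0]],
    [0.04,[0,-0.0057,0.002],[0,0,0]],
    [0.04,[0,-0.0057,0.002],[0,0,0]]
  ]
}}

```text
time: 25.48
tool_pos: [0.6168, 0.0855, 0.1222]
ee_rot: [2.406, -0.002, 1.464]
wrist_force: [0.7, 0.3, -1.4]
width: 0.0632
finger_force: 30.0
```

```bash
python3 w.py .007
python3 - <<'E'
from h import *
plan(now(),[(.04,pose(TIP+.045*AX,84,-42,"x",.007))])
E
```

```text
{'time': 25.475, 'joint_positions': [0.128, -0.093, 1.947, -0.285, 0.585, 0.416], 'tool_pos': [0.617, 0.086, 0.122], 'ee_rot': [2.406, -0.002, 1.464], 'wrist_force': [0.669, 0.325, -1.448], 'width': 0.063}
est [0.6215 0.085  0.117 ] off [-0.0016  0.0002 -0.003 ] y 0.1996 tool z [ 0.667 -0.07  -0.741]
[[0.04,[0.0014,0.0033,-0.0011],[0.003,0.000,-0.003]]]
```

Request:
{"fn": "drive_tool", "kwargs": {
  "series": [
    [0.04,[0,0.003,-0.001],[0,0,0]],
    [0.04,[-0.01,0.003,-0.001],[0,0,0]],
    [0.04,[-0.022,0.003,-0.001],[0,0,0]],
    [0.04,[-0.03,0.003,-0.001],[0,0,0]],
    [0.04,[-0.03,0.003,-0.001],[0,0,0]]
  ]
}}

```text
time: 26.1
tool_pos: [0.6151, 0.0549, 0.1249]
ee_rot: [2.406, -0.002, 1.462]
wrist_force: [0.7, 0.7, -1.6]
width: 0.0632
finger_force: 30.0
```

```bash
python3 w.py .007
```

```text
{'time': 26.1, 'joint_positions': [0.054, -0.117, 1.962, -0.197, 0.577, 0.288], 'tool_pos': [0.615, 0.055, 0.125], 'ee_rot': [2.406, -0.002, 1.462], 'wrist_force': [0.687, 0.719, -1.584], 'width': 0.063}
est [0.6198 0.0544 0.1197] off [-0.0001  0.     -0.0003] y 0.169 tool z [ 0.667 -0.071 -0.741]
```

Request:
{"fn": "drive_tool", "kwargs": {
  "series": [
    [0.04,[-0.006,0,0],[0,0,0]],
    [0.04,[-0.012,0,0],[0,0,0]],
    [0.04,[-0.018,0,0],[0,0,0]],
    [0.04,[-0.024,0,0],[0,0,0]],
    [0.04,[-0.024,0,0],[0,0,0]]
  ]
}}

```text
time: 26.72
tool_pos: [0.6124, 0.0311, 0.1247]
ee_rot: [2.406, -0.002, 1.463]
wrist_force: [0.3, -0.2, -1.7]
width: 0.0628
finger_force: 30.0
```

```bash
python3 w.py .007
```

```text
{'time': 26.725, 'joint_positions': [-0.006, -0.133, 1.976, -0.125, 0.569, 0.182], 'tool_pos': [0.612, 0.031, 0.125], 'ee_rot': [2.406, -0.002, 1.463], 'wrist_force': [0.26, -0.194, -1.696], 'width': 0.063}
est [0.6171 0.0306 0.1195] off [-0.0002  0.     -0.0005] y 0.145 tool z [ 0.667 -0.071 -0.742]
```

Request:
{"fn": "drive_tool", "kwargs": {
  "series": [
    [0.04,[-0.008,0,0],[0,0,0]],
    [0.04,[-0.014,0,0],[0,0,0]],
    [0.04,[-0.018,0,0],[0,0,0]],
    [0.04,[-0.021,0,0],[0,0,0]],
    [0.04,[-0.023,0,0],[0,0,0]]
  ]
}}

```text
time: 27.35
tool_pos: [0.6104, 0.0122, 0.1248]
ee_rot: [2.406, -0.008, 1.466]
wrist_force: [3.6, 19.1, -2.8]
width: 0.0632
finger_force: 30.0
```

```bash
python3 w.py .007
```

```text
{'time': 27.35, 'joint_positions': [-0.06, -0.144, 1.986, -0.045, 0.565, 0.076], 'tool_pos': [0.61, 0.012, 0.125], 'ee_rot': [2.406, -0.008, 1.466], 'wrist_force': [3.58, 19.062, -2.81], 'width': 0.063}
est [0.615  0.0117 0.1196] off [-0.0003  0.     -0.0004] y 0.126 tool z [ 0.668 -0.064 -0.741]
```

Washer home at y = 126.0 mm with 19 N. Releasing and going for the cap.

Request:
{"fn": "drive_tool", "kwargs": {
  "series": [
    [0.04,[0.003,0,0],[0,0,0]],
    [0.094,[0.003,0,0],[0,0,0]],
    [0.094,[0.003,0,0],[0,0,0]],
    [0.094,[0.003,0,0],[0,0,0]],
    [0.094,[0.003,0,-0.02],[0,0,0]]
  ]
}}

```text
time: 27.98
tool_pos: [0.5965, 0.0127, 0.1382]
ee_rot: [2.409, -0.001, 1.463]
wrist_force: [-0.3, 0.3, -0.3]
width: 0.0936
finger_force: 0.0
```

Request:
{"fn": "drive_tool", "kwargs": {
  "series": [
    [0.094,[0,0,-0.05],[0,0,0]],
    [0.094,[0,0,-0.1],[0,0,0]],
    [0.094,[0,0,-0.15],[0,0,0]]
  ]
}}

```text
time: 28.35
tool_pos: [0.4958, 0.0235, 0.2521]
ee_rot: [2.406, -0.002, 1.463]
wrist_force: [0.4, 0.7, 1.0]
width: 0.0944
finger_force: 0.0
```

Run:
```python
from h import *
state()
plan(now(),[(.094,pose([.42,-.10,.22],45)),(.094,pose([.386,-.3112,.19],2))])
```

```text
{'time': 28.35, 'joint_positions': [-0.036, -0.541, 2.0, -0.058, 0.949, 0.088], 'tool_pos': [0.496, 0.024, 0.252], 'ee_rot': [2.406, -0.002, 1.463], 'wrist_force': [0.445, 0.734, 1.007], 'width': 0.094}
[[0.094,[-0.0218,-0.0106,-0.0038],[0.118,-0.042,0.108]],[0.094,[-0.0437,-0.0211,-0.0075],[0.236,-0.084,0.215]],[0.094,[-0.0655,-0.0317,-0.0113],[0.353,-0.125,0.323]],[0.094,[-0.0873,-0.0423,-0.0150],[0.471,-0.167,0.430]],[0.094,[-0.1092,-0.0528,-0.0188],[0.589,-0.209,0.538]]]
[[0.094,[-0.0241,0.0026,0.0038],[0.118,-0.042,0.108]],[0.094,[-0.0615,0.0230,0.0110],[0.115,-0.051,0.258]],[0.094,[-0.0989,0.0434,0.0182],[0.111,-0.059,0.407]],[0.094,[-0.1363,0.0638,0.0254],[0.107,-0.068,0.557]],[0.094,[-0.1737,0.0842,0.0325],[0.102,-0.076,0.707]]]
[[0.094,[-0.0145,0.0403,0.0060],[-0.000,-0.000,0.150]]]
```

Request:
{"fn": "drive_tool", "kwargs": {
  "series": [
    [0.094,[-0.022,-0.0105,-0.004],[0.118,-0.042,0.108]],
    [0.094,[-0.0435,-0.021,-0.0075],[0.236,-0.084,0.215]],
    [0.094,[-0.0655,-0.032,-0.011],[0.353,-0.125,0.323]],
    [0.094,[-0.0875,-0.042,-0.015],[0.471,-0.167,0.43]],
    [0.094,[-0.109,-0.053,-0.019],[0.589,-0.209,0.538]]
  ]
}}

```text
time: 28.98
tool_pos: [0.4335, -0.0799, 0.2299]
ee_rot: [3.024, -0.035, 0.892]
wrist_force: [-0.4, -0.2, -0.4]
width: 0.0937
finger_force: 0.0
```

Request:
{"fn": "drive_tool", "kwargs": {
  "series": [
    [0.094,[-0.024,0.0025,0.004],[0.118,-0.042,0.108]],
    [0.094,[-0.0615,0.023,0.011],[0.115,-0.051,0.258]],
    [0.094,[-0.099,0.0435,0.018],[0.111,-0.059,0.407]],
    [0.094,[-0.1365,0.064,0.0255],[0.107,-0.068,0.557]],
    [0.094,[-0.1735,0.084,0.0325],[0.102,-0.076,0.707]]
  ]
}}

```text
time: 29.6
tool_pos: [0.3935, -0.2701, 0.2007]
ee_rot: [3.141, -0.0, 0.18]
wrist_force: [0.1, 0.6, -0.1]
width: 0.094
finger_force: 0.0
```

Request:
{"fn": "drive_tool", "kwargs": {
  "series": [
    [0.094,[-0.0145,0.04,0.006],[0,0,0.15]],
    [0.094,[-0.0145,0.04,0.006],[0,0,0.15]],
    [0.094,[-0.0145,0.04,0.006],[0,0,0.15]]
  ]
}}

```text
time: 29.98
tool_pos: [0.387, -0.3101, 0.1948]
ee_rot: [-3.141, 0.0, 0.036]
wrist_force: [-0.6, 0.5, -0.4]
width: 0.0937
finger_force: 0.0
```

Run:
```python
from h import *
state()
plan(now(),[(.094,pose([.386,-.3112,.0755],2))])
im=imaging.snapshot("top"); canvas(im,[(230,140,350,230,0,0),(355,210,415,310,500,0)],"pics/t8.png")
```

```text
{'time': 29.975, 'joint_positions': [-0.79, -0.023, 1.555, 0.0, 1.611, 0.744], 'tool_pos': [0.387, -0.31, 0.195], 'ee_rot': [-3.141, 0.0, 0.036], 'wrist_force': [-0.604, 0.52, -0.439], 'width': 0.094}
[[0.094,[-0.0003,0.0004,0.0378],[-0.000,0.000,0.000]],[0.094,[-0.0007,0.0007,0.0755],[-0.000,0.000,0.001]],[0.094,[-0.0010,0.0011,0.1133],[-0.001,0.000,0.001]]]
```

View pics/t8.png

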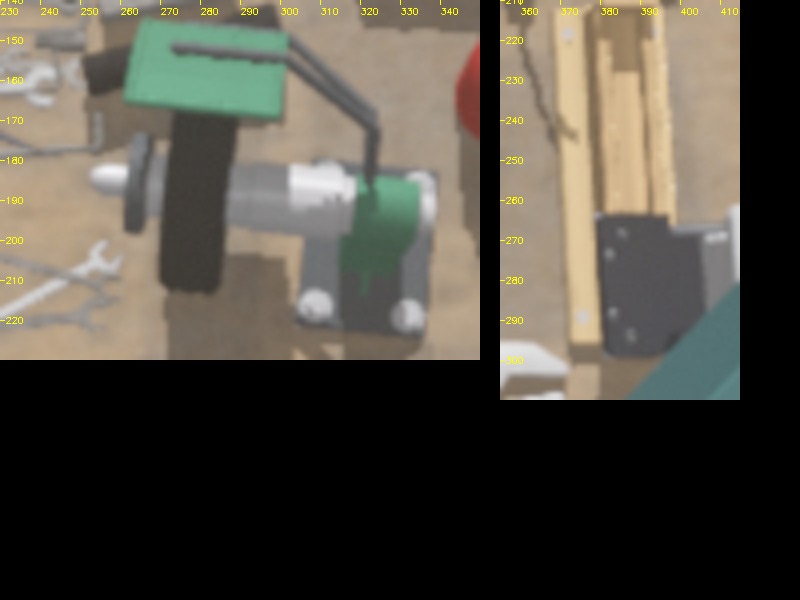

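Tube, wheel and washer (at u 264) are in order on the axle, and the gripper is above the cap. Next I'll grasp it.

Request:
{"fn": "drive_tool", "kwargs": {
  "series": [
    [0.094,[-0.001,0.001,0.05],[0,0,0]],
    [0.094,[-0.001,0.001,0.1],[0,0,0]],
    [0.094,[-0.001,0.001,0.115],[0,0,0]],
    [0.03,[-0.001,0.001,0.115],[0,0,0]],
    [0.03,[-0.001,0.001,0.115],[0,0,0]]
  ]
}}

```text
time: 30.65
tool_pos: [0.3874, -0.3123, 0.0823]
ee_rot: [3.138, -0.003, 0.037]
wrist_force: [0.1, -0.1, 0.4]
width: 0.0773
finger_force: 0.0
```

Request:
{"fn": "drive_tool", "kwargs": {
  "series": [
    [0.03,[0,0,0],[0,0,0]],
    [0.03,[0,0,0],[0,0,0]],
    [0.03,[0,0,0],[0,0,0]],
    [0.03,[0,0,0],[0,0,0]],
    [0.03,[0,0,0],[0,0,0]]
  ]
}}

```text
time: 31.28
tool_pos: [0.3862, -0.3103, 0.0805]
ee_rot: [-3.139, -0.0, 0.036]
wrist_force: [-0.7, 4.9, 5.5]
width: 0.051
finger_force: 30.0
```

Request:
{"fn": "drive_tool", "kwargs": {
  "series": [
    [0.03,[0,0,-0.02],[0,0,0]],
    [0.03,[0,0,-0.07],[0,0,0]],
    [0.03,[0,0,-0.12],[0,0,0]],
    [0.03,[0,0,-0.15],[0,0,0]],
    [0.03,[0,0,-0.15],[0,0,0]]
  ]
}}

```text
time: 31.9
tool_pos: [0.387, -0.3127, 0.2324]
ee_rot: [3.136, -0.004, 0.036]
wrist_force: [-0.1, -0.2, -1.7]
width: 0.0509
finger_force: 30.0
```

Run:
```python
from h import *
state()
mid=pose(TIP+.15*AX+np.array([-.16,0,.13]),84,0,"x",.006)
plan(now(),[(.03,mid)])
```

```text
{'time': 31.9, 'joint_positions': [-0.793, -0.035, 1.492, -0.001, 1.678, 0.742], 'tool_pos': [0.387, -0.313, 0.232], 'ee_rot': [3.136, -0.004, 0.036], 'wrist_force': [-0.055, -0.194, -1.709], 'width': 0.051}
[[0.03,[0.0105,-0.0500,-0.0026],[0.001,0.000,-0.143]],[0.03,[0.0211,-0.1000,-0.0052],[0.001,0.000,-0.286]],[0.03,[0.0316,-0.1500,-0.0077],[0.002,0.000,-0.429]],[0.03,[0.0421,-0.1999,-0.0103],[0.003,0.000,-0.572]],[0.03,[0.0526,-0.2499,-0.0129],[0.003,0.000,-0.715]]]
[[0.03,[0.0407,-0.0308,-0.0024],[0.001,0.000,-0.143]],[0.03,[0.0815,-0.0617,-0.0048],[0.001,0.000,-0.286]],[0.03,[0.1222,-0.0925,-0.0073],[0.002,0.000,-0.429]],[0.03,[0.1629,-0.1233,-0.0097],[0.003,0.000,-0.572]],[0.03,[0.2037,-0.1542,-0.0121],[0.003,0.000,-0.715]]]
```

Request:
{"fn": "drive_tool", "kwargs": {
  "series": [
    [0.03,[0.0105,-0.05,-0.0025],[0,0,-0.143]],
    [0.03,[0.021,-0.1,-0.005],[0,0,-0.286]],
    [0.03,[0.0315,-0.15,-0.008],[0,0,-0.429]],
    [0.03,[0.042,-0.2,-0.01],[0,0,-0.572]],
    [0.03,[0.0525,-0.25,-0.013],[0,0,-0.715]]
  ]
}}

```text
time: 32.52
tool_pos: [0.4287, -0.0581, 0.24]
ee_rot: [-3.138, 0.003, 0.755]
wrist_force: [1.0, 0.3, -0.4]
width: 0.0511
finger_force: 30.0
```

Request:
{"fn": "drive_tool", "kwargs": {
  "series": [
    [0.03,[0.041,-0.031,-0.0025],[0,0,-0.143]],
    [0.03,[0.0815,-0.0615,-0.005],[0,0,-0.286]],
    [0.03,[0.122,-0.0925,-0.007],[0,0,-0.429]],
    [0.03,[0.163,-0.1235,-0.01],[0,0,-0.572]],
    [0.03,[0.2035,-0.154,-0.012],[0,0,-0.715]]
  ]
}}

```text
time: 33.15
tool_pos: [0.4727, 0.1931, 0.252]
ee_rot: [-3.138, 0.002, 1.471]
wrist_force: [0.6, -0.6, -0.7]
width: 0.0507
finger_force: 30.0
```

Request:
{"fn": "drive_tool", "kwargs": {
  "series": [
    [0.03,[0,0,0],[0,0,0]]
  ]
}}

```text
time: 33.28
tool_pos: [0.4725, 0.1943, 0.2514]
ee_rot: [-3.136, 0.001, 1.471]
wrist_force: [-0.2, -0.1, -1.0]
width: 0.0511
finger_force: 30.0
```

Run:
```python
from h import *
state()
plan(now(),[(.03,pose(TIP+.06*AX,84,-42,"x",.005))])
```

```text
{'time': 33.275, 'joint_positions': [0.279, 0.0, 1.42, 0.001, 1.727, 0.379], 'tool_pos': [0.472, 0.194, 0.251], 'ee_rot': [-3.136, 0.001, 1.471], 'wrist_force': [-0.243, -0.069, -0.96], 'width': 0.051}
[[0.03,[-0.0154,0.0316,0.0254],[-0.148,-0.000,0.001]],[0.03,[-0.0309,0.0633,0.0508],[-0.295,-0.000,0.002]],[0.03,[-0.0463,0.0949,0.0762],[-0.443,-0.000,0.003]],[0.03,[-0.0618,0.1266,0.1016],[-0.591,-0.000,0.004]],[0.03,[-0.0772,0.1582,0.1270],[-0.738,-0.000,0.005]]]
```

Request:
{"fn": "drive_tool", "kwargs": {
  "series": [
    [0.03,[-0.0155,0.0315,0.0255],[-0.148,0,0.001]],
    [0.03,[-0.031,0.0635,0.051],[-0.295,0,0.002]],
    [0.03,[-0.046,0.095,0.076],[-0.443,0,0.003]],
    [0.03,[-0.062,0.1265,0.1015],[-0.591,0,0.004]],
    [0.03,[-0.077,0.158,0.127],[-0.735,0,0.005]]
  ]
}}

```text
time: 33.9
tool_pos: [0.6214, 0.0966, 0.1254]
ee_rot: [2.404, -0.001, 1.46]
wrist_force: [0.8, -0.7, -1.5]
width: 0.0509
finger_force: 30.0
```

Request:
{"fn": "drive_tool", "kwargs": {
  "series": [
    [0.03,[0,0,0],[0,0,0]],
    [0.03,[0,0,0],[0,0,0]],
    [0.03,[0,0,0],[0,0,0]],
    [0.03,[0,0,0],[0,0,0]],
    [0.03,[0,0,0],[0,0,0]]
  ]
}}

```text
time: 34.52
tool_pos: [0.6228, 0.0991, 0.129]
ee_rot: [2.406, -0.002, 1.462]
wrist_force: [0.2, 0.2, -1.0]
width: 0.0515
finger_force: 30.0
```

```bash
python3 w.py .005
python3 - <<'E'
from h import *
plan(now(),[(.03,pose(TIP+.06*AX,84,-42,"x",.005))])
E
```

```text
{'time': 34.525, 'joint_positions': [0.159, -0.079, 1.919, -0.314, 0.607, 0.463], 'tool_pos': [0.623, 0.099, 0.129], 'ee_rot': [2.406, -0.002, 1.462], 'wrist_force': [0.158, 0.246, -0.957], 'width': 0.051}
est [0.6261 0.0987 0.1253] off [ 0.0015 -0.0002  0.0053] y 0.2137 tool z [ 0.668 -0.071 -0.741]
[[0.03,[0.0023,-0.0047,0.0029],[0.003,0.001,-0.005]]]
```

Request:
{"fn": "drive_tool", "kwargs": {
  "series": [
    [0.03,[-0.008,-0.004,0.0025],[0,0,0]],
    [0.03,[-0.018,-0.004,0.0025],[0,0,0]],
    [0.03,[-0.028,-0.004,0.0025],[0,0,0]],
    [0.03,[-0.028,-0.004,0.0025],[0,0,0]],
    [0.03,[-0.028,-0.004,0.0025],[0,0,0]]
  ]
}}

```text
time: 35.15
tool_pos: [0.6178, 0.0709, 0.123]
ee_rot: [2.407, -0.002, 1.461]
wrist_force: [-0.0, 0.4, -1.0]
width: 0.051
finger_force: 30.0
```

```bash
python3 w.py .005
```

```text
{'time': 35.15, 'joint_positions': [0.093, -0.1, 1.95, -0.246, 0.581, 0.36], 'tool_pos': [0.618, 0.071, 0.123], 'ee_rot': [2.407, -0.002, 1.461], 'wrist_force': [-0.043, 0.401, -1.007], 'width': 0.051}
est [0.6211 0.0705 0.1193] off [-0.0004  0.     -0.0007] y 0.1852 tool z [ 0.666 -0.072 -0.742]
```

Aligned to within 1 mm. Pushing on.

Request:
{"fn": "drive_tool", "kwargs": {
  "series": [
    [0.03,[-0.006,0.0005,-0.0005],[0,0,0]],
    [0.03,[-0.012,0.0005,-0.0005],[0,0,0]],
    [0.03,[-0.018,0.0005,-0.0005],[0,0,0]],
    [0.03,[-0.022,0.0005,-0.0005],[0,0,0]],
    [0.03,[-0.022,0.0005,-0.0005],[0,0,0]]
  ]
}}

```text
time: 35.78
tool_pos: [0.6155, 0.0487, 0.1238]
ee_rot: [2.407, -0.002, 1.461]
wrist_force: [-0.7, 0.8, -0.5]
width: 0.0512
finger_force: 30.0
```

```bash
python3 w.py .005
```

```text
{'time': 35.775, 'joint_positions': [0.039, -0.117, 1.964, -0.182, 0.573, 0.266], 'tool_pos': [0.615, 0.049, 0.124], 'ee_rot': [2.407, -0.002, 1.461], 'wrist_force': [-0.732, 0.816, -0.49], 'width': 0.051}
est [0.6188 0.0483 0.1201] off [-0.0004  0.      0.0001] y 0.1628 tool z [ 0.666 -0.072 -0.742]
```

Request:
{"fn": "drive_tool", "kwargs": {
  "series": [
    [0.03,[-0.004,0,0],[0,0,0]],
    [0.03,[-0.008,0,0],[0,0,0]],
    [0.03,[-0.011,0,0],[0,0,0]],
    [0.03,[-0.014,0,0],[0,0,0]],
    [0.03,[-0.016,0,0],[0,0,0]]
  ]
}}

```text
time: 36.4
tool_pos: [0.6138, 0.033, 0.1238]
ee_rot: [2.407, -0.002, 1.461]
wrist_force: [0.7, -0.1, -1.2]
width: 0.051
finger_force: 30.0
```

```bash
python3 w.py .005
```

```text
{'time': 36.4, 'joint_positions': [-0.0, -0.127, 1.973, -0.134, 0.568, 0.195], 'tool_pos': [0.614, 0.033, 0.124], 'ee_rot': [2.407, -0.002, 1.461], 'wrist_force': [0.694, -0.109, -1.153], 'width': 0.051}
est [0.6171 0.0326 0.12  ] off [-0.0005  0.      0.    ] y 0.147 tool z [ 0.666 -0.072 -0.742]
```

Request:
{"fn": "drive_tool", "kwargs": {
  "series": [
    [0.03,[-0.002,0,0],[0,0,0]],
    [0.03,[-0.004,0,0],[0,0,0]],
    [0.03,[-0.005,0,0],[0,0,0]],
    [0.03,[-0.006,0,0],[0,0,0]]
  ]
}}

```text
time: 36.9
tool_pos: [0.6135, 0.0321, 0.124]
ee_rot: [2.406, -0.01, 1.465]
wrist_force: [2.4, 20.4, -2.8]
width: 0.0509
finger_force: 30.0
```

```bash
python3 w.py .005
```

```text
{'time': 36.9, 'joint_positions': [-0.01, -0.13, 1.976, -0.107, 0.565, 0.168], 'tool_pos': [0.614, 0.032, 0.124], 'ee_rot': [2.406, -0.01, 1.465], 'wrist_force': [2.351, 20.377, -2.836], 'width': 0.051}
est [0.6169 0.0318 0.1203] off [-0.0006  0.0001  0.0003] y 0.1462 tool z [ 0.668 -0.064 -0.741]
```

Cap firmly against the washer with 20 N. Releasing and retreating.

Request:
{"fn": "drive_tool", "kwargs": {
  "series": [
    [0.03,[0.005,0,0],[0,0,0]],
    [0.094,[0.005,0,0],[0,0,0]],
    [0.094,[0.005,0,0],[0,0,0]],
    [0.094,[0.005,0,0],[0,0,0]],
    [0.094,[0.005,0,-0.02],[0,0,0]]
  ]
}}

```text
time: 37.52
tool_pos: [0.5998, 0.033, 0.1372]
ee_rot: [2.41, -0.001, 1.46]
wrist_force: [0.1, -0.0, 0.0]
width: 0.0878
finger_force: 0.0
```

Request:
{"fn": "drive_tool", "kwargs": {
  "series": [
    [0.094,[0,0,-0.05],[0,0,0]],
    [0.094,[0,0,-0.1],[0,0,0]],
    [0.094,[0,0,-0.15],[0,0,0]],
    [0.094,[0,0,-0.2],[0,0,0]],
    [0.094,[0,0,-0.2],[0,0,0]]
  ]
}}

```text
time: 38.15
tool_pos: [0.4674, 0.0481, 0.2932]
ee_rot: [2.396, -0.004, 1.462]
wrist_force: [0.3, 0.6, -0.3]
width: 0.0938
finger_force: 0.0
```

Run:
```python
from h import *
state()
a,b=imaging.snapshot("top"),imaging.snapshot("side")
canvas(a,[(230,140,350,230,0,0)],"pics/t9.png"); C=cv2.imread("pics/t9.png")
canvas(b,[(270,160,350,300,0,0)],"pics/s9.png"); S=cv2.imread("pics/s9.png"); C[:560,480:]=S[:560,:320]
cv2.imwrite("pics/c9.png",C)
Y=lambda y:(ROOT+y*AX)
print("cap dome end y=170 top-view",proj("top",[Y(.170),Y(.132),Y(.166)]).round(1))
```

```text
{'time': 38.15, 'joint_positions': [0.059, -0.613, 1.96, -0.128, 1.059, 0.189], 'tool_pos': [0.467, 0.048, 0.293], 'ee_rot': [2.396, -0.004, 1.462], 'wrist_force': [0.29, 0.612, -0.334], 'width': 0.094}
cap dome end y=170 top-view [[247.  183.3]
 [262.1 185. ]
 [248.6 183.5]]
```

View pics/c9.png

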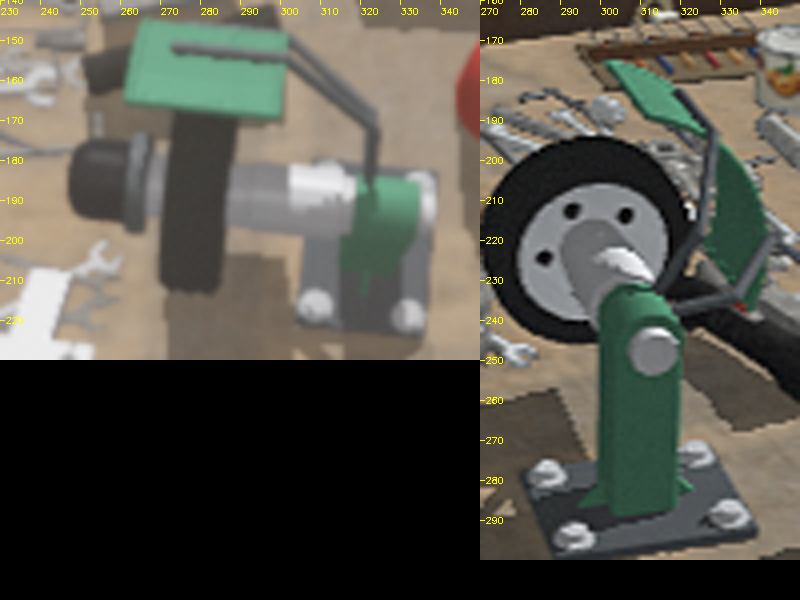

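All four parts sit in order on the axle. The cap's dome end is at u = 247, as predicted for y = 170 mm, and its mouth is at the washer. Handing in.

```bash
python3 -c "
from bench import robot
print(robot.close_job())"
```

```text
the job is handed in; nothing more can be done
None
```

The spacer tube, wheel, washer and cap are all on the axle in order, each pushed home against the one before. The oil can was never touched, and I handed the job in at about 38 s; the hand-in returned no verdict.

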